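# Ready the edge-painting station: jam the roller's locknut and stand up the tins

### The job

Get the edge-painting station ready: put the spanner on the adjuster's flats with its handle beside the stop post, so the adjuster keeps its setting, and turn the winged locknut clockwise until it is fully tight, leaving the spanner on until it is. Then take the spanner off and lay it back flat along its cork pad; and stand every tipped paint tin upright, cap up, inside the lane, with the tin that already stands still standing there at the end. Leave the spool, brush pot and mallet alone.

Things in the scene. Friction and masses are not known exactly. Their poses are not given: they have to be found in the camera images.
- adjuster_axis (a point): point on the adjuster's turning axis, on the top face of the station's grey base plate (130 x 365 x 30 mm, fixed, top 30 mm above the bench). Axes of the station: z up, y along the plate from the adjuster towards the stop post. On the -y side, 80 to 145 mm from the axis, stand the paint trough and its steel roller, up to 60 mm above the plate
- stop_post (a point): middle of the steel stop post (14 mm diameter, 26 mm high) on the base plate, 195 mm along y and 29 mm along x from the adjuster's axis. The handle of the fitted spanner lies beside it, on its -x side; when the adjuster is dragged clockwise (seen from above) the handle comes to bear on the post and is held
- pointer (a point): tip of the brass pointer of the adjuster, 40 mm from the axis on the side away from the stop post, 4 mm above the plate. The adjuster is a brass block with two flats 40 mm apart (46 mm long), from 0 to 26 mm above the plate. Axes of the adjuster: y points from the pointer through the axis to the spanner-handle side, along the flats; x is square to the flats
- adjuster (a joint): angle of the adjuster, rad, growing clockwise seen from above; about 0 as set (flats along the plate). It turns stiffly (0.06 Nm), more easily than the locknut turns on it (0.2 Nm), so a locknut turned alone drags it round
- locknut (a joint): turn of the locknut on the adjuster, rad, growing clockwise seen from above (tightening); 2.8 is fully tight (a hard stop), it starts loose at 0 to 0.8. The locknut does not noticeably move down as it turns
- wing (a point): middle of the grip of the locknut, on the turning axis, 65 mm above the base plate. The locknut is dark steel: a round body 48 mm in diameter (27 to 45 mm above the plate), with an upright wing bar on top, 72 mm long along this point's x axis, 14 mm thick along its y axis, from 45 to 78 mm above the plate
- spanner_grip (a point): middle of the handle of a flat steel open-ended spanner, 18 mm thick, 0.25 kg, half-way up its thickness. Handle bar 20 mm wide, running from 50 mm on the mouth side of this point to 125 mm on the other. Its x axis points along the handle away from the mouth, z is square to the flat. It lies flat on the cork pad at the start
- spanner_mouth (a point): middle of the spanner's mouth, 90 mm from spanner_grip, same axes. Mouth 44 mm wide between parallel jaws, open to -x; its bottom is 24 mm from this point, the flared jaws reach 23 mm the other way; 72 mm wide overall. Fitted: this point on the adjuster's axis, spanner flat on the base plate, handle towards the stop post. Slide it on from that side, along the flats, under the wing bar
- pad_top (a point): centre of the top of the cork pad, 85 x 250 mm (x, y), 6 mm thick, fixed to the bench: the spanner's home; the spanner lies along its y axis
- lane_floor (a point): centre of the floor of the plywood lane (fixed tray), floor 6 mm above the bench, 520 mm long along its y, 128 mm wide inside along its x, open at the ends, with a lip 8 mm high above the floor along each long side; z up
- tin0_mid (a point): rectangular metal tin of edge paint, already standing upright in the lane. 50 x 50 mm in section, 100 mm long over its black cap (flat-sided can 84 mm, cap 30 mm across and 16 mm long), 0.2 kg, heavier at the bottom. Point: middle of the 100 mm length, on the long axis. Its own z axis runs along it from bottom to cap
- tin1_mid (a point): rectangular metal tin of edge paint, tipped over on its side across the lane at the start (absent in some starts). 50 x 50 mm in section, 100 mm long over its black cap (flat-sided can 84 mm, cap 30 mm across and 16 mm long), 0.2 kg, heavier at the bottom. Point: middle of the 100 mm length, on the long axis. Its own x axis runs along it from bottom to cap; cap to either side
- tin2_mid (a point): rectangular metal tin of edge paint, tipped over on its side across the lane at the start (absent in some starts). 50 x 50 mm in section, 100 mm long over its black cap (flat-sided can 84 mm, cap 30 mm across and 16 mm long), 0.2 kg, heavier at the bottom. Point: middle of the 100 mm length, on the long axis. Its own x axis runs along it from bottom to cap; cap to either side
- tin3_mid (a point): rectangular metal tin of edge paint, tipped over on its side across the lane at the start (absent in some starts). 50 x 50 mm in section, 100 mm long over its black cap (flat-sided can 84 mm, cap 30 mm across and 16 mm long), 0.2 kg, heavier at the bottom. Point: middle of the 100 mm length, on the long axis. Its own x axis runs along it from bottom to cap; cap to either side
- spool: bystander: wooden thread spool, 60 mm diameter, 90 mm high, standing; origin under its centre
- brush_pot: bystander: white ceramic pot of brushes, 72 mm diameter, 100 mm high, brushes to 175 mm; origin under its centre
- mallet: bystander: white-headed mallet lying down, head 100 x 52 mm, handle 160 mm along its y; origin under its head
There are look-alikes about, which are no part of the job. What is shaped like the part that bears tin3_mid but green or purple is not meant.

How it is judged:
By the outcome, as a careful person would: the job done as asked, in the order asked, and still so for the second after the job is handed in, with the robot touching nothing.
Of tin1, tin2, tin3 only 2 to 3 are there at a start; the rules pass over those that are not, and their reading is None.
At some moment in a run one of tin1, tin2, tin3 may be knocked a few centimetres aside while the robot is not near it.
Once in a run the grip may slacken for a moment while it holds something.
It also fails if it takes over 210 s, if anything falls off the work surface, if the arm or the gripper's body presses on something with over 40 N, if the wrist force passes 120 N, or if a joint passes its speed limit or range.

### The arm

A 6-joint arm with a two-finger parallel gripper is mounted at the origin on the work surface. World frame = base frame: x ahead of the robot, y to its left, z up, the work surface at z = 0. Lengths are in m, angles in rad, forces in N, time in s.
With the tool pointing down it reaches from about 0.375 to 0.9 m from the base axis. Payload 3.1 kg.
Tool frame: the origin (TCP) lies on the centre line of the jaws, within the pads' length; the fingertips stand 19 mm ahead of it and the grasp point (between the pads) is the TCP; z points along the fingers, y is the line along which they close (so a half turn about z gives the same grasp; the last joint's range is limited). The gripper opens to 85 mm and grips with 20 to 120 N. Pads are 22 mm wide; open, the fingers measure 114 mm over their backs; the gripper's body (76 mm by 85 mm) begins 54 mm behind the grasp point. The pads swing forward as they close: fully open they stand 13 mm farther back than shut.
Start: joints at [-1.288, 0.527, 1.433, -0, 1.181, -0.178], TCP at [0.278, -0.559, 0.212] pointing down, gripper open.
Joint ranges: [-3.08, 3.08], [-0.75, 2.2], [0.22, 2.44], [-1.43, 4.57], [0, 2.65], [-2.85, 2.85]. Speed limits (rad/s): [2.79, 2.79, 3.14, 3.14, 3.14, 3.14].

### API

Orientations are given as a unit quaternion [x, y, z, w].
In Python, from station import manip gives the robot as it stands.
- The arm moves only by the tool servo_tool, never from a script. Its argument "rows" is a list that holds one entry, the list of rows, each a list of 7 numbers: the turn, a rotation vector about the tool's x, y, z in degrees, then the shift along the tool's x, y, z in m, then the gripper command: -1 is shut, 1 is fully open, values between are in proportion. In form: [[[wx, wy, wz, tx, ty, tz, jaw], ...]]. A call has 1 to 8 rows; each row shifts and turns the commanded pose from where the row before left it, along the tool's axes as they then stand; what a row does not reach is not made up. A row lasts 1/12 s, in which the tool goes at most 41.7 mm and 7.16 degrees, less where a joint would pass 70% of its speed; a pose out of reach is approached as far as the arm can. A call is refused whole if a number of a shift passes 0.0417 or a number of a turn 7.16, either way. A call with a gripper value outside its range is refused whole. The fingers move at their own pace and stop on an object; "squeeze" is the grip in N (left out, the last holds). Time passes only in rows, so rows that do not move let the fingers close. It gives the time, the measured TCP pose, the force, the opening and the grip force at its end, in the units of the state.
- manip.sense(): the state, without advancing time (a new reading comes with each control period).
- manip.snapshot(name): name is "scene" or "top" or "wrist"; returns the picture (480x640x3 uint8, blue, green, red); there is no depth.
- manip.camera_info(name): a dict with "K" (3x3 intrinsics, pixels), "camera_from_world" (4x4, takes a point from world to camera coordinates). Camera axes: x right, y down, z forward; pixel columns grow to the right and rows downward; lengths in m; the calibration is good to about 2 mm. A picture is of the moment at which its call begins: read the wrist's pose just before it. camera_info takes no time and is no camera call; for the wrist camera it gives the pose at the moment of the call.
- manip.sign_off(): hands the job in; it is judged then, once.
The state is a dict: "t": time; "q": joint angles; "qd": joint speeds; "tau": joint torques, N m; "tcp_pos": TCP position; "tool_rot": TCP orientation; "force": force on the tool from outside, world axes, zero at the start; "ft_torque": the same for the moment, N m; "finger_gap": opening from 0.0 (shut) to 1.0 (fully open); "gripper_force": force on a finger pad.
Only numpy, scipy, OpenCV 4.12 (cv2) and the standard library are available. Lean on these libraries where they do the work, as an engineer would, in place of code of your own. Each camera call takes 0.05 s, during which the arm holds its last target. There are 200 camera calls.

## Working session

There is one attempt and no reset: what is moved stays moved. The work goes in short steps, Python scripts to look and compute and a tool call to move; the robot and the scene stay as the last step left them, time stands still between calls to the robot, and variables do not carry over. Pictures are saved under pics/ and viewed, at most 14 in all, crops included, and the job is handed in when it is done.

Besides the shell and the picture viewer there is one more tool, called after "Emit:" by a JSON object that holds its "api" and its "payload". servo_tool: Moves the arm, as the interface text tells. Its arguments: {"type":"object","properties":{"rows":{"type":"array","items":{"type":"array","items":{"type":"array","items":{"type":"number"}}}},"squeeze":{"type":"number"}},"required":["rows"]}

```bash
mkdir -p pics; ls
python3 - <<'E'
from station import manip
import cv2,numpy as np
print(manip.sense())
for n in("scene","top"):
    im=manip.snapshot(n);cv2.imwrite(f"pics/{n}0.png",im)
    c=manip.camera_info(n);print(n,np.round(c["K"],1).tolist(),np.round(c["camera_from_world"],3).tolist())
E
```

```text
pics
{'t': 0.0, 'q': array([-1.28748716e+00,  5.28435127e-01,  1.43391150e+00, -1.03532831e-05,
        1.18140752e+00, -1.78482288e-01]), 'qd': array([ 0.00024029, -0.00126809, -0.00126637,  0.00032183, -0.00153355,
        0.00014418]), 'tau': array([-1.86655205e-03, -4.42355418e+01, -1.78029746e+01, -3.76410862e-04,
        8.36359133e-03,  8.39767722e-06]), 'tcp_pos': array([ 0.27828715, -0.55877355,  0.21124982]), 'tool_rot': array([ 9.73460779e-01,  2.28851358e-01, -6.14000893e-05, -1.07901068e-03]), 'force': array([-0.03192039,  0.89716623, -0.30182982]), 'ft_torque': array([-0.01871223, -0.01206701,  0.01481529]), 'gripper_force': 0.0, 'finger_gap': 0.9974646388112388}
scene [[598.6, 0.0, 317.4], [0.0, 598.6, 240.2], [0.0, 0.0, 1.0]] [[0.768, 0.64, -0.023, -0.457], [0.358, -0.458, -0.814, -0.114], [-0.531, 0.617, -0.581, 1.692], [0.0, 0.0, 0.0, 1.0]]
top [[535.1, 0.0, 318.6], [0.0, 535.1, 239.8], [0.0, 0.0, 1.0]] [[0.019, -1.0, -0.019, 0.083], [-0.996, -0.017, -0.083, 0.553], [0.083, 0.02, -0.996, 1.466], [0.0, 0.0, 0.0, 1.0]]
```

View pics/top0.png

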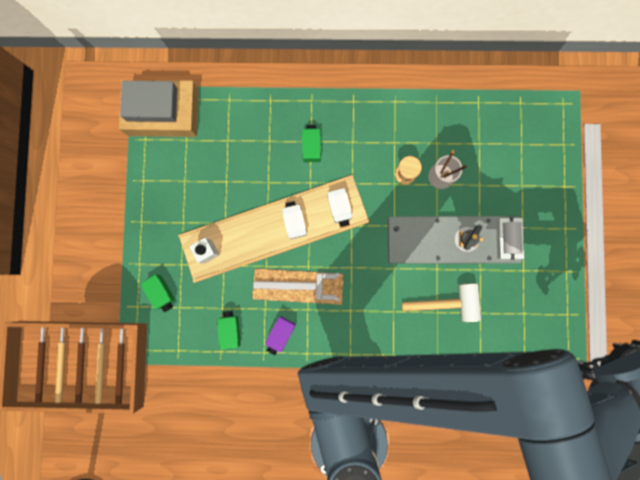

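View pics/scene0.png

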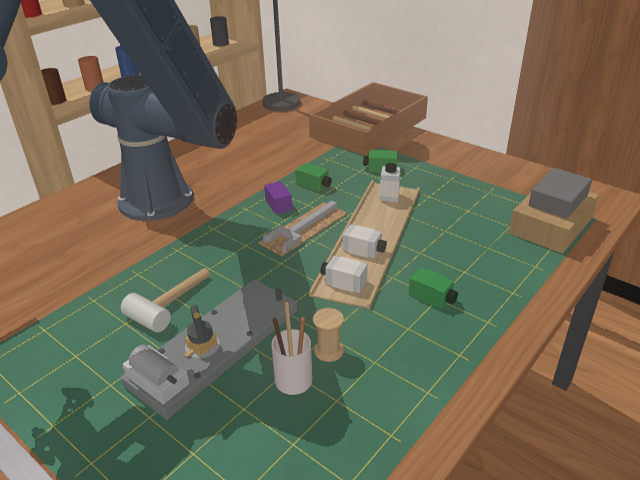

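The scene shows two white tins tipped in the lane at about (293,220) and (341,207) in the top view. One tin stands at (203,249). The spanner lies on its pad with the mouth near (330,287), and the station is at (455,240). I'll enlarge the relevant regions.

```bash
cat > h.py <<'E'
from station import manip
import cv2,numpy as np
from scipy.spatial.transform import Rotation as R
def p2w(n,uv,z,c=None):
    c=c or manip.camera_info(n);T=np.linalg.inv(c["camera_from_world"])
    d=T[:3,:3]@np.linalg.solve(c["K"],[*uv,1.]);o=T[:3,3]
    return (o+d*(z-o[2])/d[2])
def w2p(n,p,c=None):
    c=c or manip.camera_info(n);T=c["camera_from_world"]
    v=c["K"]@(T[:3,:3]@np.array(p)+T[:3,3]);return v[:2]/v[2]
def down(a,tilt=0):
    "tool down, tool x at heading a (deg); tilt about tool y (deg)"
    a=np.radians(a);x=np.array([np.cos(a),np.sin(a),0]);z=np.array([0,0,-1.])
    return R.from_matrix(np.c_[x,np.cross(z,x),z])*R.from_euler('y',tilt,degrees=True)
def go(p,rot):
    "shift (in present tool axes, do first) and turn (present tool axes) to reach p,rot"
    s=manip.sense();r=R.from_quat(s["tool_rot"])
    print("t %.1f pos"%s["t"],np.round(s["tcp_pos"],4),"q",np.round(s["q"],2),"F",np.round(s["force"],1),"gap %.2f"%s["finger_gap"])
    print(" shift mm",np.round(1000*r.inv().apply(np.array(p)-s["tcp_pos"]),1)," turn deg",np.round((r.inv()*rot).as_rotvec(degrees=True),2))
    print(" after turn, shift mm",np.round(1000*rot.inv().apply(np.array(p)-s["tcp_pos"]),1))
def snap(n,f,box=None,k=1):
    c=manip.camera_info(n);im=manip.snapshot(n)
    if box: im=im[box[1]:box[3],box[0]:box[2]]
    cv2.imwrite("pics/"+f,cv2.resize(im,None,fx=k,fy=k,interpolation=cv2.INTER_CUBIC));return c
E
python3 - <<'E'
from h import *
im=manip.snapshot("top")
a=cv2.resize(im[165:315,175:375],None,fx=4,fy=4,interpolation=cv2.INTER_CUBIC)
b=cv2.resize(im[195:285,380:530],None,fx=5,fy=5,interpolation=cv2.INTER_CUBIC)
cv2.imwrite("pics/a.png",a);cv2.imwrite("pics/b.png",b)
E
```

```text
(no output)
```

View pics/a.png

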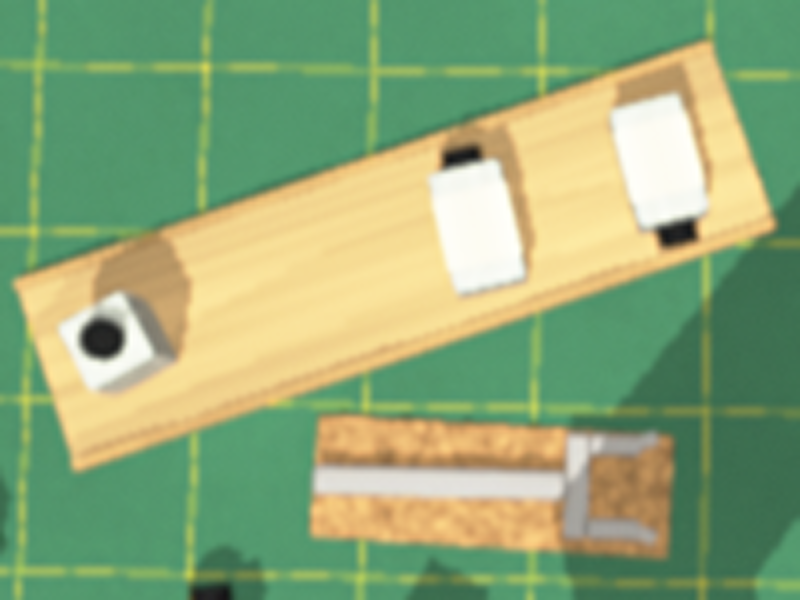

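View pics/b.png

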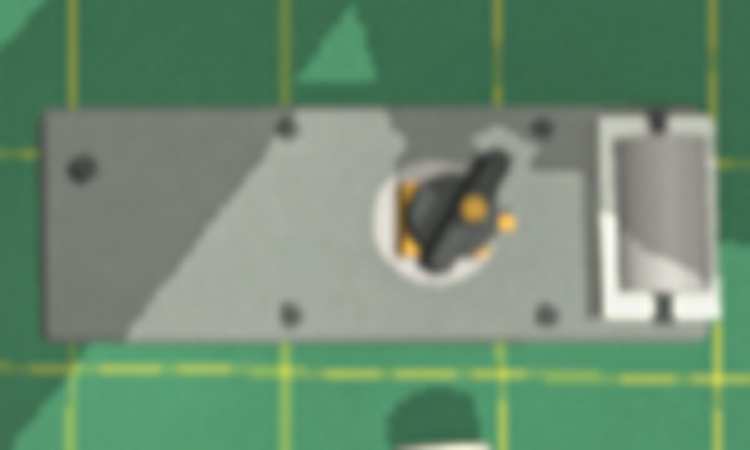

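The crops show tin A (crop a, about (478,225)) with its cap at the top, and tin B (about (660,165)) with its cap at the bottom. The spanner handle runs from (315,482) to (565,487) with the mouth to the right. In crop b the post is at (80,168), the wing runs (490,158)–(432,265), the adjuster sits near (437,222), and the pointer is at (507,223).

Run:
```python
from h import *
c=manip.camera_info("top")
A=lambda x,y,z:p2w("top",(175+x/4-.375,165+y/4-.375),z,c)
B=lambda x,y,z:p2w("top",(380+x/5-.4,195+y/5-.4),z,c)
pr=lambda n,*ps:print(n,[np.round(p[:2],4).tolist() for p in ps])
pr("plate L corners",B(45,110,.03),B(45,340,.03)); pr("plate R",B(712,110,.03),B(705,340,.03))
pr("post",B(80,168,.056)); pr("wing",B(490,158,.108),B(432,265,.108)); pr("pointer",B(507,223,.034))
pr("handle ends",A(315,482,.024),A(565,487,.024)); pr("jaw box",A(570,437,.024),A(570,537,.024),A(660,437,.024),A(655,540,.024))
pr("pad",A(320,417,.006),A(310,537,.006),A(674,435,.006),A(667,556,.006))
pr("lane",A(15,285,.014),A(75,468,.014),A(712,42,.014),A(776,226,.014))
pr("tinA bottom,capend",(A(462,294,.056)+A(527,278,.056))/2,(A(430,175,.056)+A(497,160,.056))/2)
pr("tinB bottom,capend",(A(612,115,.056)+A(680,95,.056))/2,(A(707,215,.056)+A(640,232,.056))/2)
pr("tin0",A(102,338,.106))
```

```text
plate L corners [[0.6193, -0.1006], [0.4916, -0.1016]]
plate R [[0.6253, -0.4683], [0.4981, -0.4628]]
post [[0.5845, -0.117]]
wing [[0.5877, -0.3246], [0.5311, -0.2941]]
pointer [[0.5603, -0.3541]]
handle ends [[0.4228, 0.2709], [0.4226, 0.0977]]
jaw box [[0.4572, 0.0949], [0.3883, 0.0936], [0.4583, 0.0326], [0.3874, 0.035]]
pad [[0.4683, 0.2713], [0.3844, 0.2759], [0.4602, 0.0225], [0.376, 0.0261]]
lane [[0.5571, 0.4882], [0.4294, 0.4408], [0.7378, -0.0], [0.6077, -0.0466]]
tinA bottom,capend [[0.5584, 0.1476], [0.6395, 0.1706]]
tinB bottom,capend [[0.6847, 0.0464], [0.6032, 0.0263]]
tin0 [[0.5151, 0.4029]]
```

Run:
```python
from h import *
go((.54,-.27,.30),down(90))
```

```text
t 0.1 pos [ 0.2783 -0.559   0.2115] q [-1.29  0.53  1.43 -0.    1.18 -0.18] F [-0.8  0.9  0.4] gap 1.00
 shift mm [ 363.  -142.3  -88.2]  turn deg [ -0.07  -0.07 -63.54]
 after turn, shift mm [289.  261.7 -88.5]
```

Emit:
{"api": "servo_tool", "payload": {"rows": [[[0,0,0,0.04,-0.0158,-0.0098,1],[0,0,0,0.04,-0.0158,-0.0098,1],[0,0,0,0.04,-0.0158,-0.0098,1],[0,0,0,0.04,-0.0158,-0.0098,1],[0,0,0,0.04,-0.0158,-0.0098,1],[0,0,0,0.04,-0.0158,-0.0098,1],[0,0,0,0.04,-0.0158,-0.0098,1],[0,0,0,0.04,-0.0158,-0.0098,1]]]}}

```text
t: 0.82
tcp_pos: [0.4967, -0.316, 0.2865]
tool_rot: [0.973, 0.229, -0.0, -0.0]
force: [0.1, -0.3, -0.8]
finger_gap: 1.004
gripper_force: 0.0
```

Emit:
{"api": "servo_tool", "payload": {"rows": [[[0,0,-7,0.04,-0.0158,-0.0098,1],[0,0,-7,0,0,0,1],[0,0,-7,0,0,0,1],[0,0,-7,0,0,0,1],[0,0,-7,0,0,0,1],[0,0,-7,0,0,0,1],[0,0,-7,0,0,0,1],[0,0,-7,0,0,0,1]]]}}

```text
t: 1.48
tcp_pos: [0.5229, -0.2874, 0.2951]
tool_rot: [0.75, 0.661, -0.0, -0.001]
force: [-0.8, -0.2, -0.6]
finger_gap: 1.0
gripper_force: 0.0
```

Emit:
{"api": "servo_tool", "payload": {"rows": [[[0,0,-7,0,0,0,1],[0,0,0,0,0,0,1],[0,0,0,0,0,0,1],[0,0,0,0,0,0,1]]]}}

```text
t: 1.82
tcp_pos: [0.523, -0.2877, 0.2953]
tool_rot: [0.711, 0.703, -0.0, -0.0]
force: [-0.4, -0.6, -0.0]
finger_gap: 1.001
gripper_force: 0.0
```

Run:
```python
from h import *
go((.42,.10,.28),down(90))
c=snap("wrist","w1.png")
for n,p in dict(axis=(.559,-.311,.03),post=(.5845,-.117,.056),wing=(.559,-.311,.108)).items(): print(n,w2p("wrist",p,c))
np.save("c1.npy",c,allow_pickle=True)
```

```text
t 1.8 pos [ 0.523  -0.2877  0.2953] q [-0.69  0.41  1.4   0.    1.33 -0.68] F [-0.4 -0.6 -0. ] gap 1.00
 shift mm [ 386.4 -107.6   15.5]  turn deg [-0.02 -0.02 -0.69]
 after turn, shift mm [ 387.7 -103.    15.3]
axis [357.20249097 212.39769111]
post [391.54141433  -6.33625145]
wing [364.37230413 231.19702557]
```

View pics/w1.png

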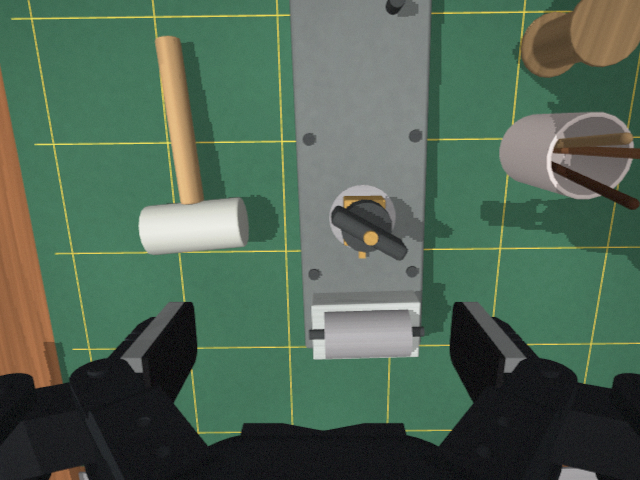

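The wrist view shows the wing from (337,214) to (402,253), with a knob on the axis at (371,238). The adjuster's rear brass edge runs (344,198)–(385,198), the pointer tip is at (362,256), and the post base is near (398,10).

Run:
```python
from h import *
c=np.load("c1.npy",allow_pickle=True).item()
W=lambda u,v,z:np.round(p2w("wrist",(u,v),z,c),4)[:2]
a,b=W(337,214,.108),W(402,253,.108);print("wing",a,b,(a+b)/2,np.degrees(np.arctan2(*(b-a)[::-1])))
print("knob",W(371,238,.11)); print("brass",W(344,198,.056),W(385,198,.056)); print("pointer",W(362,257,.034)); print("pt top", W(362,246,.034))
print("plate",W(292,0,.03),W(301,225,.03),W(430,0,.03),W(424,240,.03)); print("post top/base",W(400,2,.056),W(392,8,.03))
```

```text
wing [ 0.5359 -0.2958] [ 0.5916 -0.3308] [ 0.56375 -0.3133 ] -32.14386774226047
knob [ 0.5645 -0.3165]
brass [ 0.5442 -0.2914] [ 0.5833 -0.2919]
pointer [ 0.5641 -0.3578]
pt top [ 0.5639 -0.3458]
plate [ 0.4984 -0.1142] [ 0.501  -0.3235] [ 0.6233 -0.1158] [ 0.6289 -0.3413]
post top/base [ 0.5919 -0.1235] [ 0.5891 -0.1219]
```

Emit:
{"api": "servo_tool", "payload": {"rows": [[[0,0,0,0.04,-0.0107,0.0015,1],[0,0,0,0.04,-0.0107,0.0015,1],[0,0,0,0.04,-0.0107,0.0015,1],[0,0,0,0.04,-0.0107,0.0015,1],[0,0,0,0.04,-0.0107,0.0015,1],[0,0,0,0.04,-0.0107,0.0015,1],[0,0,0,0.04,-0.0107,0.0015,1],[0,0,0,0.04,-0.0107,0.0015,1]]]}}

```text
t: 2.53
tcp_pos: [0.4397, 0.0347, 0.2837]
tool_rot: [0.711, 0.703, 0.0, 0.0]
force: [0.7, -0.2, 0.5]
finger_gap: 0.998
gripper_force: 0.0
```

Emit:
{"api": "servo_tool", "payload": {"rows": [[[0,0,0,0.03,-0.01,0,1],[0,0,0,0,0,0,1],[0,0,0,0,0,0,1],[0,0,0,0,0,0,1]]]}}

```text
t: 2.87
tcp_pos: [0.4314, 0.0628, 0.2838]
tool_rot: [0.71, 0.704, 0.0, 0.001]
force: [-0.1, 0.5, 0.9]
finger_gap: 1.0
gripper_force: 0.0
```

Run:
```python
from h import *
go((.4227,.146,.15),down(90))
c=snap("wrist","w2.png")
np.save("c2.npy",c,allow_pickle=True)
```

```text
t 2.9 pos [0.4314 0.0628 0.2838] q [-0.11  0.17  1.78 -0.    1.18 -0.1 ] F [-0.1  0.5  0.9] gap 1.00
 shift mm [ 83.2  -9.6 133.8]  turn deg [ 0.07  0.04 -0.55]
 after turn, shift mm [ 83.2  -8.7 133.8]
```

View pics/w2.png

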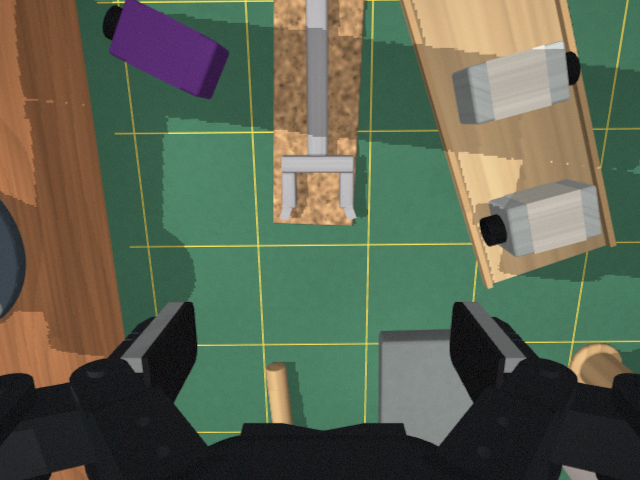

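The wrist view shows the handle centre line at u≈317, from v=0 to v=155. The head's back edge is at v≈156, spanning u 281–355, and the jaw tips are near (287,219) and (350,219).

Run:
```python
from h import *
c=np.load("c2.npy",allow_pickle=True).item()
W=lambda u,v,z:np.round(p2w("wrist",(u,v),z,c),4)[:2]
print("handle",W(317,2,.024),W(317,155,.024)); print("head back",W(281,157,.024),W(355,157,.024),"tips",W(287,220,.024),W(350,220,.024))
print("pad",W(274,223,.006),W(352,225,.006),W(274,0,.006),W(363,0,.006))
im=cv2.imread("pics/w2.png",0)
for v in(5,40,80,120,150): print(v,[int(u) for u in np.argwhere(np.abs(np.diff(im[v].astype(int)))>18)[:,0] if 270<u<370])
```

```text
handle [0.4295 0.2327] [0.4276 0.0981]
head back [0.3923 0.0965] [0.4647 0.0958] tips [0.3961 0.0333] [0.4602 0.0326]
pad [0.3806 0.0261] [0.4635 0.023 ] [0.3893 0.2392] [0.4722 0.2384]
5 [273, 306, 324, 325, 326, 338, 339, 362, 363, 366]
40 []
80 [273, 359, 369]
120 [272, 273, 358, 369]
150 [272, 273, 308, 325, 326, 336, 355, 356, 368]
```

Emit:
{"api": "servo_tool", "payload": {"rows": [[[0,0,0,0.0139,-0.0007,0.036,1],[0,0,0,0.0139,-0.0007,0.036,1],[0,0,0,0.0139,-0.0007,0.036,1],[0,0,0,0.0139,-0.0007,0.036,1],[0,0,0,0.0139,-0.0007,0.036,1],[0,0,0,0.0138,-0.0007,0.03,1],[0,0,0,0,0,0.02,1],[0,0,0,0,0,0,1]]]}}

```text
t: 3.58
tcp_pos: [0.4259, 0.1454, 0.0499]
tool_rot: [0.711, 0.703, -0.003, -0.002]
force: [-1.0, 0.3, 0.1]
finger_gap: 1.001
gripper_force: 0.0
```

Run:
```python
from h import *
go((.4283,.146,.028),down(89.3))
```

```text
t 3.6 pos [0.4259 0.1454 0.0499] q [ 0.08  0.6   1.99 -0.    0.56  0.09] F [-1.   0.3  0.1] gap 1.00
 shift mm [ 0.6  2.6 21.8]  turn deg [-0.44  0.05  0.06]
 after turn, shift mm [ 0.6  2.4 21.9]
```

Emit:
{"api": "servo_tool", "payload": {"rows": [[[0,0,0,0,0.002,0.01,1],[0,0,0,0,0,0.01,1],[0,0,0,0,0,0,1],[0,0,0,0,0,0,0],[0,0,0,0,0,0,-0.5],[0,0,0,0,0,0,-1],[0,0,0,0,0,0,-1],[0,0,0,0,0,0,-1]]], "squeeze": 60}}

```text
t: 4.25
tcp_pos: [0.4298, 0.1465, 0.0342]
tool_rot: [0.71, 0.704, 0.001, 0.0]
force: [-0.3, -0.1, -0.2]
finger_gap: 0.297
gripper_force: 0.0
```

Emit:
{"api": "servo_tool", "payload": {"rows": [[[0,0,0,0,0,0,-1],[0,0,0,0,0,0,-1],[0,0,0,0,0,0,-1],[0,0,0,0,0,0,-1],[0,0,0,0,0,0,-1],[0,0,0,0,0,0,-1]]]}}

```text
t: 4.75
tcp_pos: [0.4293, 0.1465, 0.0335]
tool_rot: [0.71, 0.704, -0.0, -0.0]
force: [-0.8, 0.4, 0.7]
finger_gap: 0.003
gripper_force: 0.0
```

Run:
```python
from h import *
go((.4283,.146,.028),down(89.3))
```

```text
t 4.8 pos [0.4293 0.1465 0.0335] q [0.08 0.64 2.   0.   0.51 0.09] F [-0.8  0.4  0.7] gap 0.00
 shift mm [-0.5 -1.   5.5]  turn deg [-0.01  0.    0.16]
 after turn, shift mm [-0.5 -1.   5.5]
```

Run:
```python
from h import *
snap("wrist","w3.png")
im=manip.snapshot("top")
a=cv2.imread("pics/w3.png"); cv2.imwrite("pics/w3b.png",np.vstack([cv2.resize(a,(560,420)),cv2.resize(im[265:325,235:375],(560,240))[:180]]))
```

```text
(no output)
```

View pics/w3b.png

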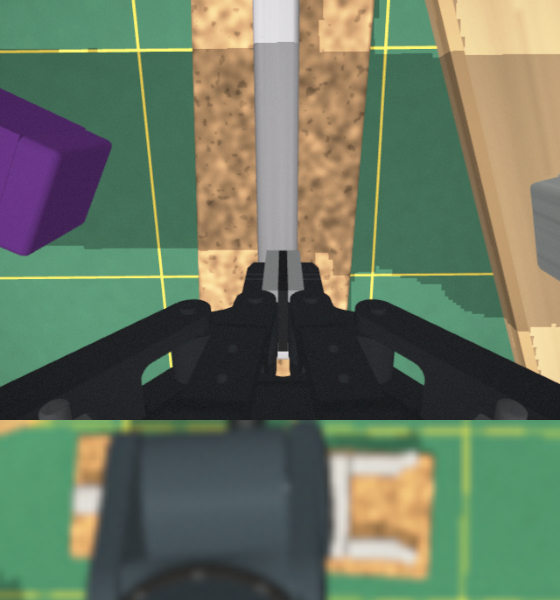

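The fingers shut above the handle because the earlier height reading was transient. I'll reopen and go lower.

Emit:
{"api": "servo_tool", "payload": {"rows": [[[0,0,0,0,0,-0.01,1],[0,0,0,0,0,0,1],[0,0,0,0,0,0,1],[0,0,0,0,0,0,1],[0,0,0,0,0,0,1],[0,0,0,0,0,0,1],[0,0,0,0,0,0.008,1],[0,0,0,0,-0.001,0.008,1]]]}}

```text
t: 5.52
tcp_pos: [0.429, 0.1465, 0.0271]
tool_rot: [0.71, 0.704, 0.001, 0.0]
force: [0.3, -0.5, -0.0]
finger_gap: 1.003
gripper_force: 0.0
```

Emit:
{"api": "servo_tool", "payload": {"rows": [[[0,0,0,0,0,0,1],[0,0,0,0,0,0,1],[0,0,0,0,0,0,1],[0,0,0,0,0,0,1]]]}}

```text
t: 5.85
tcp_pos: [0.4284, 0.1465, 0.0274]
tool_rot: [0.71, 0.704, -0.0, -0.0]
force: [0.1, 0.1, 0.1]
finger_gap: 1.0
gripper_force: 0.0
```

Emit:
{"api": "servo_tool", "payload": {"rows": [[[0,0,0,0,0,0,0],[0,0,0,0,0,0,0],[0,0,0,0,0,0,-0.5],[0,0,0,0,0,0,-0.5],[0,0,0,0,0,0,-1],[0,0,0,0,0,0,-1],[0,0,0,0,0,0,-1],[0,0,0,0,0,0,-1]]]}}

```text
t: 6.52
tcp_pos: [0.4284, 0.1465, 0.0275]
tool_rot: [0.71, 0.704, 0.0, 0.0]
force: [0.1, 0.5, -0.5]
finger_gap: -0.0
gripper_force: 0.0
```

Emit:
{"api": "servo_tool", "payload": {"rows": [[[0,0,0,0,0,0,-1],[0,0,0,0,0,0,-1],[0,0,0,0,0,0,-1],[0,0,0,0,0,0,-1]]]}}

```text
t: 6.85
tcp_pos: [0.4284, 0.1465, 0.0275]
tool_rot: [0.71, 0.704, 0.0, -0.0]
force: [0.2, 0.1, -0.3]
finger_gap: -0.002
gripper_force: 0.0
```

Emit:
{"api": "servo_tool", "payload": {"rows": [[[0,0,0,0,0,0.002,-1],[0,0,0,0,0,0,-1],[0,0,0,0,0,0,-1]]], "squeeze": 30}}

```text
t: 7.1
tcp_pos: [0.4283, 0.1465, 0.0254]
tool_rot: [0.71, 0.704, -0.0, -0.0]
force: [-0.4, -0.3, 0.2]
finger_gap: 0.006
gripper_force: 0.0
```

Run:
```python
from h import *
go((.4283,.146,.028),down(89.3))
snap("wrist","w4.png",(200,260,440,440),3.3)
```

```text
t 7.1 pos [0.4283 0.1465 0.0254] q [0.08 0.65 2.   0.   0.48 0.09] F [-0.4 -0.3  0.2] gap 0.01
 shift mm [-0.5  0.  -2.6]  turn deg [-0.02  0.    0.16]
 after turn, shift mm [-0.5  0.  -2.6]
```

View pics/w4.png

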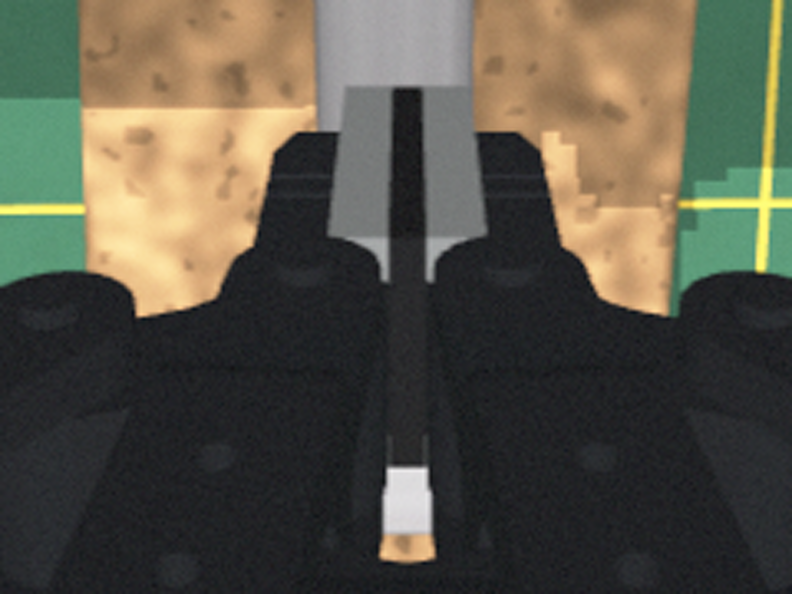

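Run:
```python
from h import *
c=manip.camera_info("wrist");s=manip.sense();r=R.from_quat(s["tool_rot"]);print(np.round(c["K"],1).tolist())
M=c["camera_from_world"];o=np.linalg.inv(M)[:3,3];print("cam in tool",np.round(r.inv().apply(o-s["tcp_pos"]),4))
for p in [(0,0,0),(.011,0,.019),(-.011,0,.019),(.011,.01,.019),(.011,0,0),(.011,0,-.019)]:
    print(p,np.round(w2p("wrist",s["tcp_pos"]+r.apply(p),c),1))
print("handle width px at y=.17: ",w2p("wrist",(.4183,.17,.024),c),w2p("wrist",(.4383,.17,.024),c), w2p("wrist",(.4183,.17,.006),c),w2p("wrist",(.4383,.17,.006),c))
```

```text
[[424.7, 0.0, 323.0], [0.0, 424.7, 237.3], [0.0, 0.0, 1.0]]
cam in tool [ 0.0662  0.0012 -0.1617]
(0, 0, 0) [320.1 290.3]
(0.011, 0, 0.019) [320.3 250.9]
(-0.011, 0, 0.019) [320.4 296.8]
(0.011, 0.01, 0.019) [342.8 250.8]
(0.011, 0, 0) [320.  264.7]
(0.011, 0, -0.019) [319.7 281.9]
handle width px at y=.17:  [294.15054663 233.88083324] [344.52226269 233.36716191] [296.83158514 223.46044908] [342.49755779 222.99198348]
```

The shut fingers hover over the handle without touching it. I'll feel down for the handle top (24 mm) to calibrate the fingertip height.

Emit:
{"api": "servo_tool", "payload": {"rows": [[[0,0,0,0,0,0.002,-1],[0,0,0,0,0,0,-1],[0,0,0,0,0,0.002,-1],[0,0,0,0,0,0,-1]]]}}

```text
t: 7.48
tcp_pos: [0.4283, 0.1465, 0.0213]
tool_rot: [0.71, 0.704, -0.0, -0.0]
force: [-0.1, 0.2, -0.3]
finger_gap: -0.001
gripper_force: 0.0
```

Emit:
{"api": "servo_tool", "payload": {"rows": [[[0,0,0,0,0,0.002,-1],[0,0,0,0,0,0,-1]]]}}

```text
t: 7.65
tcp_pos: [0.4282, 0.1465, 0.0192]
tool_rot: [0.71, 0.704, -0.0, -0.0]
force: [-1.0, -0.1, -0.0]
finger_gap: 0.0
gripper_force: 0.0
```

Emit:
{"api": "servo_tool", "payload": {"rows": [[[0,0,0,0,0,0.002,-1],[0,0,0,0,0,0,-1],[0,0,0,0,0,0.002,-1],[0,0,0,0,0,0,-1]]]}}

```text
t: 7.98
tcp_pos: [0.4283, 0.1465, 0.0153]
tool_rot: [0.71, 0.704, -0.0, -0.0]
force: [-0.2, 0.7, 0.4]
finger_gap: -0.003
gripper_force: 0.0
```

Run:
```python
from h import *
go((.4283,.146,.028),down(89.3))
snap("scene","s1.png",(230,130,430,280),4)
```

```text
t 8.0 pos [0.4283 0.1465 0.0153] q [0.08 0.68 2.01 0.   0.46 0.09] F [-0.2  0.7  0.4] gap -0.00
 shift mm [ -0.5   0.  -12.7]  turn deg [-0.02  0.    0.16]
 after turn, shift mm [ -0.5   0.1 -12.7]
```

View pics/s1.png

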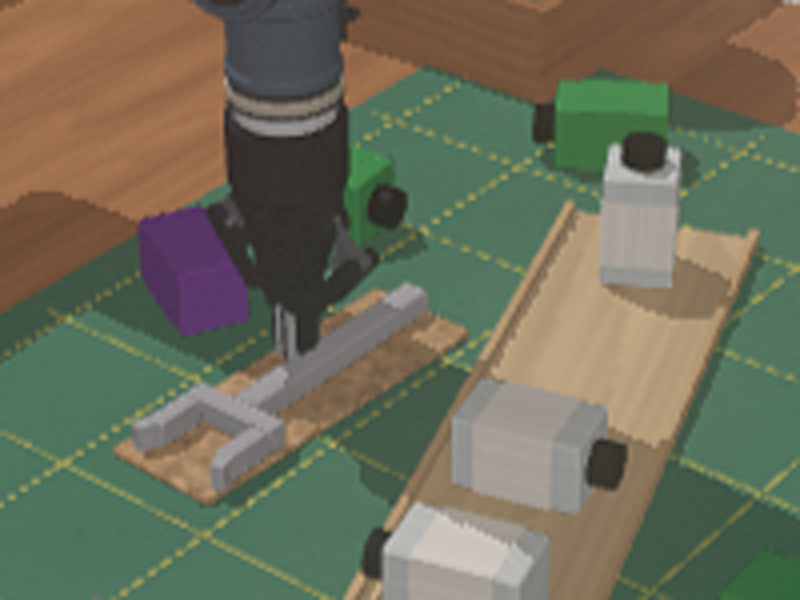

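Emit:
{"api": "servo_tool", "payload": {"rows": [[[0,0,0,0,0,0.002,-1],[0,0,0,0,0,0,-1],[0,0,0,0,0,0.002,-1],[0,0,0,0,0,0,-1]]]}}

```text
t: 8.37
tcp_pos: [0.4283, 0.1465, 0.0113]
tool_rot: [0.71, 0.704, -0.0, -0.0]
force: [-0.2, 0.2, -0.5]
finger_gap: 0.001
gripper_force: 0.0
```

Emit:
{"api": "servo_tool", "payload": {"rows": [[[0,0,0,0,0,0.002,-1],[0,0,0,0,0,0,-1]]]}}

```text
t: 8.53
tcp_pos: [0.4283, 0.1465, 0.0093]
tool_rot: [0.71, 0.704, -0.0, -0.0]
force: [-0.3, 1.0, 0.0]
finger_gap: 0.002
gripper_force: 0.0
```

Run:
```python
from h import *
for z in(-.004,.006,.024,.034,.044,.06):
  print(z,[np.round((w2p("scene",(.4283,y,z))-[230,130])*4,0) for y in(.1355,.1465,.1575)])
for y in (.0333,.056,.096,.146,.271): print(y,np.round((w2p("scene",(.4275,y,.024))-[230,130])*4,0))
```

```text
-0.004 [array([286., 410.]), array([298., 402.]), array([309., 395.])]
0.006 [array([286., 397.]), array([297., 390.]), array([308., 382.])]
0.024 [array([285., 374.]), array([296., 367.]), array([307., 359.])]
0.034 [array([284., 361.]), array([295., 354.]), array([307., 346.])]
0.044 [array([284., 348.]), array([295., 341.]), array([306., 333.])]
0.06 [array([283., 327.]), array([294., 319.]), array([305., 312.])]
0.0333 [175. 447.]
0.056 [200. 430.]
0.096 [243. 401.]
0.146 [295. 366.]
0.271 [416. 285.]
```

Emit:
{"api": "servo_tool", "payload": {"rows": [[[0,0,0,0,0,0.002,-1],[0,0,0,0,0,0,-1],[0,0,0,0,0,0.001,-1],[0,0,0,0,0,0,-1]]]}}

```text
t: 8.87
tcp_pos: [0.4283, 0.1465, 0.0064]
tool_rot: [0.71, 0.704, -0.0, -0.0]
force: [0.0, -0.8, -0.3]
finger_gap: 0.006
gripper_force: 0.0
```

Emit:
{"api": "servo_tool", "payload": {"rows": [[[0,0,0,0,0,0.001,-1],[0,0,0,0,0,0,-1],[0,0,0,0,0,0,-1]]]}}

```text
t: 9.12
tcp_pos: [0.4283, 0.1465, 0.0055]
tool_rot: [0.71, 0.704, -0.0, -0.0]
force: [-0.9, 0.4, 0.4]
finger_gap: 0.005
gripper_force: 0.0
```

Emit:
{"api": "servo_tool", "payload": {"rows": [[[0,0,0,0,0,0.001,-1],[0,0,0,0,0,0,-1],[0,0,0,0,0,0,-1]]]}}

```text
t: 9.37
tcp_pos: [0.4285, 0.1465, 0.005]
tool_rot: [0.71, 0.704, 0.0, 0.0]
force: [-0.5, -0.5, 4.9]
finger_gap: -0.002
gripper_force: 2.4
```

Contact comes at a reading of 5.2 mm, so the shut fingertips are really at reading + 19 mm. I'll regrasp using that offset.

Emit:
{"api": "servo_tool", "payload": {"rows": [[[0,0,0,0,0,-0.02,-1],[0,0,0,0,0,0,1],[0,0,0,0,0,0,1],[0,0,0,0,0,0,1],[0,0,0,0,0,0,1],[0,0,0,0,0,0,1],[0,0,0,0,0,0,1],[0,0,0,0,0,0.012,1]]], "squeeze": 60}}

```text
t: 10.03
tcp_pos: [0.4294, 0.1466, 0.0133]
tool_rot: [0.71, 0.704, 0.001, 0.001]
force: [-1.0, -0.0, -0.1]
finger_gap: 0.97
gripper_force: 0.0
```

Emit:
{"api": "servo_tool", "payload": {"rows": [[[0,0,0,0,0,0.012,1],[0,0,0,0,0,0.006,1],[0,0,0,0,0,0.005,1],[0,0,0,0,0,0,1],[0,0,0,0,0,0,1]]]}}

```text
t: 10.45
tcp_pos: [0.4282, 0.1465, -0.0107]
tool_rot: [0.71, 0.704, -0.0, -0.0]
force: [-0.8, 0.3, 1.1]
finger_gap: 1.001
gripper_force: 0.0
```

Emit:
{"api": "servo_tool", "payload": {"rows": [[[0,0,0,0,0,0,0],[0,0,0,0,0,0,0],[0,0,0,0,0,0,-0.3],[0,0,0,0,0,0,-0.3],[0,0,0,0,0,0,-0.6],[0,0,0,0,0,0,-0.6],[0,0,0,0,0,0,-0.7],[0,0,0,0,0,0,-0.7]]]}}

```text
t: 11.12
tcp_pos: [0.4281, 0.1465, -0.01]
tool_rot: [0.71, 0.704, -0.0, -0.0]
force: [-0.6, -0.8, 5.2]
finger_gap: 0.216
gripper_force: 59.2
```

Emit:
{"api": "servo_tool", "payload": {"rows": [[[0,0,0,0,0,0,-0.8],[0,0,0,0,0,0,-0.8],[0,0,0,0,0,0,-0.8],[0,0,0,0,0,0,-0.8]]]}}

```text
t: 11.45
tcp_pos: [0.428, 0.1465, -0.01]
tool_rot: [0.71, 0.704, -0.0, -0.0]
force: [-1.3, 0.9, 5.6]
finger_gap: 0.215
gripper_force: 59.2
```

Emit:
{"api": "servo_tool", "payload": {"rows": [[[0,0,0,0,0,-0.01,-0.8],[0,0,0,0,0,-0.02,-0.8],[0,0,0,0,0,-0.03,-0.8],[0,0,0,0,0,-0.03,-0.8],[0,0,0,0,0,-0.03,-0.8],[0,0,-1.4,0,0,0,-0.8],[0,0,0,0,0,0,-0.8],[0,0,0,0,0,0,-0.8]]]}}

```text
t: 12.12
tcp_pos: [0.4276, 0.1464, 0.1092]
tool_rot: [0.702, 0.712, -0.0, -0.0]
force: [-0.4, 0.1, -2.3]
finger_gap: 0.214
gripper_force: 59.2
```

Run:
```python
from h import *
go((.5626,-.161,.11),down(90.8))
```

```text
t 12.1 pos [0.4276 0.1464 0.1092] q [ 0.08  0.48  1.96 -0.    0.71  0.07] F [-0.4  0.1 -2.3] gap 0.21
 shift mm [-309.4  130.4   -0.9]  turn deg [-0.06  0.    0.05]
 after turn, shift mm [-309.3  130.7   -0.8]
```

Emit:
{"api": "servo_tool", "payload": {"rows": [[[0,0,0,-0.038,0.016,0,-0.8],[0,0,0,-0.038,0.016,0,-0.8],[0,0,0,-0.038,0.016,0,-0.8],[0,0,0,-0.038,0.016,0,-0.8],[0,0,0,-0.038,0.016,0,-0.8],[0,0,0,-0.038,0.016,0,-0.8],[0,0,0,-0.038,0.016,0,-0.8],[0,0,0,-0.038,0.016,0,-0.8]]]}}

```text
t: 12.78
tcp_pos: [0.5596, -0.1569, 0.1068]
tool_rot: [0.702, 0.712, -0.001, -0.003]
force: [1.2, -0.4, -3.3]
finger_gap: 0.214
gripper_force: 59.1
```

Emit:
{"api": "servo_tool", "payload": {"rows": [[[0,0,0,-0.005,0.002,0,-0.8],[0,0,0,0,0,0.04,-0.8],[0,0,0,0,0,0.025,-0.8],[0,0,0,0,0,0,-0.8],[0,0,0,0,0,0,-0.8],[0,0,0,0,0,0,-0.8]]]}}

```text
t: 13.28
tcp_pos: [0.5629, -0.1602, 0.0442]
tool_rot: [0.702, 0.712, -0.0, -0.0]
force: [0.3, -0.1, -2.2]
finger_gap: 0.215
gripper_force: 59.2
```

Run:
```python
from h import *
go((.5626,-.161,.017),down(90.8))
c=snap("wrist","w5.png",(223,30,463,210),3.3)
np.save("c5.npy",c,allow_pickle=True)
```

```text
t 13.3 pos [ 0.5629 -0.1602  0.0442] q [-0.47  0.71  1.66  0.    0.77 -0.48] F [ 0.3 -0.1 -2.2] gap 0.22
 shift mm [-0.8 -0.3 27.2]  turn deg [-0.04 -0.03  0.07]
 after turn, shift mm [-0.8 -0.3 27.2]
```

View pics/w5.png

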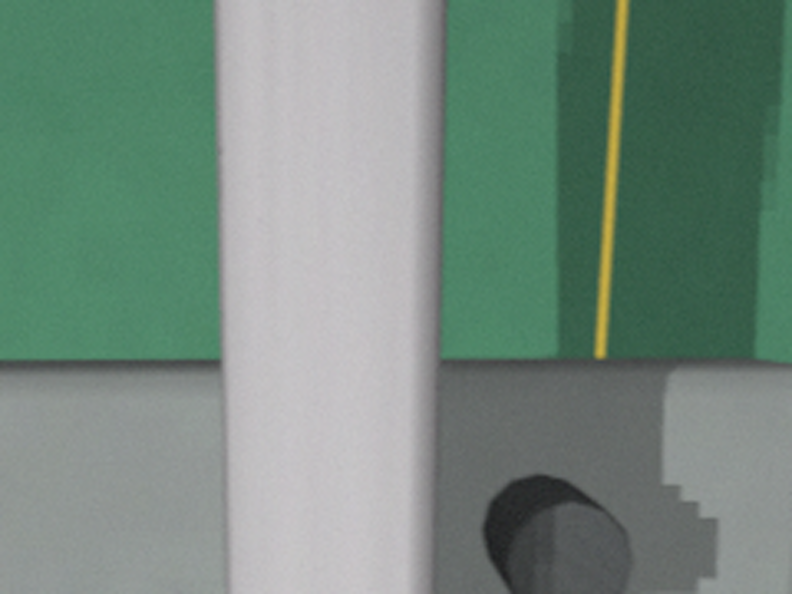

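The handle centre is at u≈323 and the post top is near (396,200), so the handle clears the post by roughly the fitted amount. The plate end edge shows about 0.4° of heading error. I'll trim both and lower.

Emit:
{"api": "servo_tool", "payload": {"rows": [[[0,0,-0.4,0,-0.0009,0.01,-0.8],[0,0,0,0,0,0.01,-0.8],[0,0,0,0,0,0.007,-0.8],[0,0,0,0,0,0,-0.8],[0,0,0,0,0,0,-0.8]]]}}

```text
t: 13.75
tcp_pos: [0.5616, -0.1602, 0.017]
tool_rot: [0.699, 0.715, -0.0, -0.001]
force: [0.2, -0.0, -2.8]
finger_gap: 0.222
gripper_force: 59.3
```

Emit:
{"api": "servo_tool", "payload": {"rows": [[[0,0,0,0,0,0.001,-0.8],[0,0,0,0,0,0,-0.8],[0,0,0,0,0,0.001,-0.8],[0,0,0,0,0,0,-0.8],[0,0,0,0,0,0,-0.8]]]}}

```text
t: 14.17
tcp_pos: [0.5622, -0.1606, 0.0157]
tool_rot: [0.699, 0.715, 0.0, 0.0]
force: [0.4, -0.1, -2.3]
finger_gap: 0.213
gripper_force: 59.3
```

Emit:
{"api": "servo_tool", "payload": {"rows": [[[0,0,0,-0.012,0,0,-0.8],[0,0,0,-0.012,0,0,-0.8],[0,0,0,0,0,0,-0.8],[0,0,0,0,0,0,-0.8]]]}}

```text
t: 14.5
tcp_pos: [0.563, -0.1862, 0.0157]
tool_rot: [0.7, 0.714, 0.0, 0.001]
force: [-0.3, -0.0, -2.3]
finger_gap: 0.212
gripper_force: 64.6
```

Emit:
{"api": "servo_tool", "payload": {"rows": [[[0,0,0,-0.007,0,0,-0.8],[0,0,0,-0.007,0,0,-0.8],[0,0,0,0,0,0,-0.8],[0,0,0,0,0,0,-0.8]]]}}

```text
t: 14.83
tcp_pos: [0.5627, -0.1991, 0.0154]
tool_rot: [0.7, 0.715, -0.0, -0.0]
force: [0.0, 0.1, -3.2]
finger_gap: 0.214
gripper_force: 64.7
```

Emit:
{"api": "servo_tool", "payload": {"rows": [[[0,0,0,-0.006,0,0,-0.8],[0,0,0,-0.006,0,0,-0.8],[0,0,0,0,0,0,-0.8],[0,0,0,0,0,0,-0.8]]]}}

```text
t: 15.17
tcp_pos: [0.5628, -0.2111, 0.0154]
tool_rot: [0.699, 0.715, -0.0, -0.0]
force: [-2.5, -0.9, -3.5]
finger_gap: 0.218
gripper_force: 64.7
```

Emit:
{"api": "servo_tool", "payload": {"rows": [[[0,0,0,-0.004,-0.0005,0,-0.8],[0,0,0,-0.004,0,0,-0.8],[0,0,0,0,0,0,-0.8],[0,0,0,0,0,0,-0.8]]]}}

```text
t: 15.5
tcp_pos: [0.5628, -0.2191, 0.0155]
tool_rot: [0.699, 0.715, -0.0, 0.0]
force: [-2.2, -0.5, -1.7]
finger_gap: 0.216
gripper_force: 64.7
```

Emit:
{"api": "servo_tool", "payload": {"rows": [[[0,0,0,-0.003,0,0,-0.8],[0,0,0,-0.003,0,0,-0.8],[0,0,0,0,0,0,-0.8],[0,0,0,0,0,0,-0.8]]]}}

```text
t: 15.83
tcp_pos: [0.5628, -0.2248, 0.0154]
tool_rot: [0.699, 0.715, -0.0, -0.0]
force: [-2.7, -0.3, -2.7]
finger_gap: 0.213
gripper_force: 64.7
```

Emit:
{"api": "servo_tool", "payload": {"rows": [[[0,0,0,-0.0015,-0.0007,0,-0.8],[0,0,0,0,0,0,-0.8],[0,0,0,0,0,0,-0.8]]]}}

```text
t: 16.08
tcp_pos: [0.5626, -0.2264, 0.0156]
tool_rot: [0.699, 0.715, 0.0, 0.0]
force: [-2.0, -0.6, -3.0]
finger_gap: 0.216
gripper_force: 64.7
```

Emit:
{"api": "servo_tool", "payload": {"rows": [[[0,0,0,-0.0015,0,0,-0.8],[0,0,0,0,0,0,-0.8],[0,0,0,0,0,0,-0.8]]]}}

```text
t: 16.33
tcp_pos: [0.5625, -0.2275, 0.0156]
tool_rot: [0.699, 0.715, 0.0, 0.0]
force: [-1.4, 0.9, -2.0]
finger_gap: 0.215
gripper_force: 64.7
```

Run:
```python
from h import *
s=manip.sense();print(s["ft_torque"],s["force"])
go((.5628,-.227,.014),down(91.2))
```

```text
[ 0.10749483  0.17169555 -0.0727188 ] [-1.41096585  0.90833528 -2.04796473]
t 16.3 pos [ 0.5625 -0.2275  0.0156] q [-0.57  0.77  1.61  0.    0.76 -0.59] F [-1.4  0.9 -2. ] gap 0.22
 shift mm [0.5 0.3 1.6]  turn deg [0.02 0.   0.07]
 after turn, shift mm [0.5 0.3 1.6]
```

Emit:
{"api": "servo_tool", "payload": {"rows": [[[0,0,0,-0.0015,0,0,-0.8],[0,0,0,0,0,0,-0.8],[0,0,0,0,0,0,-0.8]]]}}

```text
t: 16.58
tcp_pos: [0.562, -0.2279, 0.0155]
tool_rot: [0.699, 0.715, 0.0, -0.001]
force: [-2.1, 5.4, -0.9]
finger_gap: 0.215
gripper_force: 64.9
```

Emit:
{"api": "servo_tool", "payload": {"rows": [[[0,0,0,-0.0015,0,0,-0.8],[0,0,0,0,0,0,-0.8],[0,0,0,0,0,0,-0.8]]]}}

```text
t: 16.83
tcp_pos: [0.5618, -0.2279, 0.0155]
tool_rot: [0.699, 0.715, 0.001, -0.002]
force: [-0.5, 8.8, 0.0]
finger_gap: 0.217
gripper_force: 65.1
```

Emit:
{"api": "servo_tool", "payload": {"rows": [[[0,0,0,0.0035,0,0,-0.8],[0,0,0,0,0,0.001,-0.8],[0,0,0,0,0,0,-0.8],[0,0,0,0,0,0.001,-0.8],[0,0,0,0,0,0,-0.8]]]}}

```text
t: 17.25
tcp_pos: [0.5628, -0.2279, 0.0141]
tool_rot: [0.699, 0.715, 0.0, 0.001]
force: [-0.6, 0.8, 2.4]
finger_gap: 0.216
gripper_force: 65.2
```

Emit:
{"api": "servo_tool", "payload": {"rows": [[[0,0,0,0,0,0,-0.4],[0,0,0,0,0,0,-0.2],[0,0,0,0,0,0,0],[0,0,0,0,0,0,0.5],[0,0,0,0,0,0,1],[0,0,0,0,0,0,1],[0,0,0,0,0,0,1],[0,0,0,0,0,0,1]]]}}

```text
t: 17.92
tcp_pos: [0.5624, -0.2271, 0.0135]
tool_rot: [0.699, 0.715, 0.0, 0.0]
force: [-0.6, -0.7, 0.1]
finger_gap: 1.001
gripper_force: 0.0
```

Emit:
{"api": "servo_tool", "payload": {"rows": [[[0,0,0,0,0,-0.02,1],[0,0,0,0,0,-0.04,1],[0,0,0,0,0,-0.04,1],[0,0,0,0,0,-0.04,1],[0,0,0,-0.03,0,0,1],[0,0,0,0,0,0,1],[0,0,0,0,0,0,1]]]}}

```text
t: 18.5
tcp_pos: [0.5633, -0.2584, 0.1544]
tool_rot: [0.7, 0.714, 0.0, 0.001]
force: [0.0, 0.1, -0.1]
finger_gap: 0.998
gripper_force: 0.0
```

Run:
```python
from h import *
go((.5645,-.317,.14),down(147.86))
c=snap("wrist","w6.png")
np.save("c6.npy",c,allow_pickle=True)
```

```text
t 18.5 pos [ 0.5633 -0.2584  0.1544] q [-0.61  0.59  1.5  -0.    1.05 -0.63] F [ 0.   0.1 -0.1] gap 1.00
 shift mm [-58.6   0.   14.5]  turn deg [ 5.00e-02  1.20e-01 -5.67e+01]
 after turn, shift mm [-32.2 -49.   14.4]
```

View pics/w6.png

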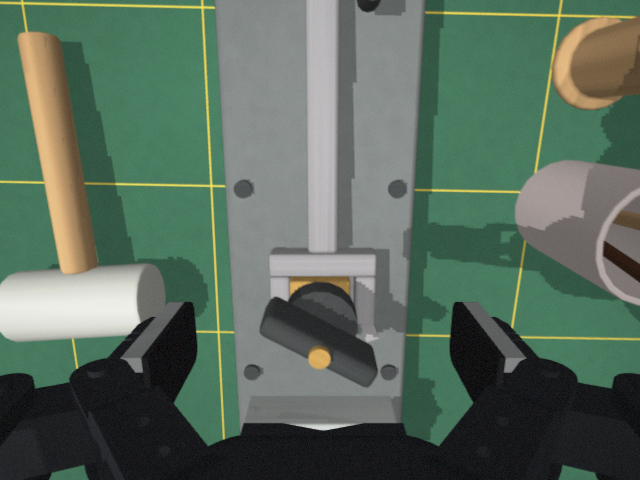

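The spanner is seated on the flats with its handle beside the post (367,3). The wing bar's upper edge runs (277,299)–(378,354), with the knob at (319,357).

Run:
```python
from h import *
c=np.load("c6.npy",allow_pickle=True).item()
W=lambda u,v,z:p2w("wrist",(u,v),z,c)[:2]
for z in(.108,.096):
  for a,b in(((277,299),(378,354)),((262,330),(365,385))):
    a,b=W(*a,z),W(*b,z);print(z,a,b,np.degrees(np.arctan2(*(b-a)[::-1])),(a+b)/2)
print("knob",W(319.5,357,.11),W(319.5,357,.098))
```

```text
0.108 [ 0.54076123 -0.28288444] [ 0.5958786  -0.31445855] -29.806332204382652 [ 0.56831992 -0.29867149]
0.108 [ 0.532506   -0.30108697] [ 0.58962371 -0.33405167] -29.990791530105195 [ 0.56106486 -0.31756932]
0.096 [ 0.53948774 -0.28812441] [ 0.59778452 -0.32151984] -29.806332204382677 [ 0.56863613 -0.30482213]
0.096 [ 0.53075631 -0.30737694] [ 0.59116883 -0.34224318] -29.99079153010522 [ 0.56096257 -0.32481006]
knob [ 0.5637957  -0.31568156] [ 0.56385148 -0.32288263]
```

Emit:
{"api": "servo_tool", "payload": {"rows": [[[0,0,0,-0.0293,0,0,1],[0,0,0,-0.0293,0,0,1],[0,0,-7.1,0,0,0,1],[0,0,-7.1,0,0,0,1],[0,0,-7.1,0,0,0,1],[0,0,-7.1,0,0,0,1],[0,0,-7.1,0,0,0,1],[0,0,-7.1,0,0,0,1]]]}}

```text
t: 19.22
tcp_pos: [0.5633, -0.314, 0.1517]
tool_rot: [0.389, 0.921, 0.001, -0.002]
force: [-0.1, 0.6, -0.2]
finger_gap: 1.004
gripper_force: 0.0
```

Emit:
{"api": "servo_tool", "payload": {"rows": [[[0,0,-7.1,0,0,0,1],[0,0,-7.1,0,0,0,1],[0,0,0,0,0,0,1],[0,0,0,0,0,0,1],[0,0,0,0,0,0,1]]]}}

```text
t: 19.63
tcp_pos: [0.5639, -0.3148, 0.1526]
tool_rot: [0.276, 0.961, 0.0, -0.001]
force: [0.5, 0.7, 0.0]
finger_gap: 1.002
gripper_force: 0.0
```

Run:
```python
from h import *
go((.5645,-.317,.062),down(149))
```

```text
t 19.6 pos [ 0.5639 -0.3148  0.1526] q [-0.68  0.62  1.43  0.    1.09 -1.69] F [0.5 0.7 0. ] gap 1.00
 shift mm [-1.9 -1.6 90.6]  turn deg [ 0.02 -0.11 -1.07]
 after turn, shift mm [-1.6 -1.6 90.6]
```

Emit:
{"api": "servo_tool", "payload": {"rows": [[[0,0,-2,-0.0019,-0.0016,0.03,1],[0,0,0,0,0,0.03,1],[0,0,0,0,0,0.02,1],[0,0,0,0,0,0.01,1],[0,0,0,0,0,0,1],[0,0,0,0,0,0,1]]], "squeeze": 70}}

```text
t: 20.13
tcp_pos: [0.5652, -0.318, 0.0634]
tool_rot: [0.259, 0.966, 0.0, -0.0]
force: [-0.4, -0.6, 0.5]
finger_gap: 0.999
gripper_force: 0.0
```

Emit:
{"api": "servo_tool", "payload": {"rows": [[[0,0,0,0,0,0,0],[0,0,0,0,0,0,0],[0,0,0,0,0,0,-0.4],[0,0,0,0,0,0,-0.4],[0,0,0,0,0,0,-0.7],[0,0,0,0,0,0,-0.9],[0,0,0,0,0,0,-0.9],[0,0,0,0,0,0,-0.9]]]}}

```text
t: 20.8
tcp_pos: [0.5655, -0.3179, 0.0643]
tool_rot: [0.258, 0.966, 0.0, 0.0]
force: [0.4, 2.1, 5.0]
finger_gap: 0.148
gripper_force: 68.9
```

Emit:
{"api": "servo_tool", "payload": {"rows": [[[0,0,3,0,0,-0.001,-0.9],[0,0,5,0,0,0,-0.9],[0,0,5,0,0,0,-0.9],[0,0,5,0,0,0,-0.9],[0,0,5,0,0,0,-0.9],[0,0,5,0,0,0,-0.9],[0,0,5,0,0,0,-0.9],[0,0,0,0,0,0,-0.9]]]}}

```text
t: 21.47
tcp_pos: [0.5642, -0.319, 0.0643]
tool_rot: [0.522, 0.853, -0.001, -0.0]
force: [-3.2, -2.6, 1.1]
finger_gap: 0.156
gripper_force: 68.7
```

```bash
cat > s.py <<'E'
from h import *
s=manip.sense();go((.5645,-.317,.062),down(150));print(" torque",np.round(s["ft_torque"],2),"grip",s["gripper_force"])
E
python3 s.py
```

```text
t 21.5 pos [ 0.5642 -0.319   0.0643] q [-0.69  0.74  1.48 -0.    0.92 -1.16] F [-3.2 -2.6  1.1] gap 0.16
 shift mm [1.6 1.2 2.3]  turn deg [ -0.12  -0.   -32.98]
 after turn, shift mm [0.7 1.9 2.3]
 torque [-0.48  0.42 -0.1 ] grip 68.66491556167603
```

Emit:
{"api": "servo_tool", "payload": {"rows": [[[0,0,5,0,0,0,-0.9],[0,0,5,0,0,0,-0.9],[0,0,5,0,0,0,-0.9],[0,0,5,0,0,0,-0.9],[0,0,5,0,0,0,-0.9],[0,0,5,0,0,0,-0.9],[0,0,5,0,0,0,-0.9],[0,0,0,0,0,0,-0.9]]]}}

```text
t: 22.13
tcp_pos: [0.5624, -0.3193, 0.0643]
tool_rot: [0.754, 0.657, -0.002, -0.001]
force: [-7.4, -4.7, 2.4]
finger_gap: 0.148
gripper_force: 68.9
```

```bash
python3 s.py
```

```text
t 22.1 pos [ 0.5624 -0.3193  0.0643] q [-0.69  0.74  1.48 -0.01  0.92 -0.55] F [-7.4 -4.7  2.4] gap 0.15
 shift mm [2.6 1.8 2.3]  turn deg [ -0.32  -0.07 -67.9 ]
 after turn, shift mm [-0.7  3.   2.3]
 torque [-0.67  1.04 -0.03] grip 68.92717123031616
```

Emit:
{"api": "servo_tool", "payload": {"rows": [[[0,0,5,0,0,0,-0.9],[0,0,5,0,0,0,-0.9],[0,0,5,0,0,0,-0.9],[0,0,5,0,0,0,-0.9],[0,0,5,0,0,0,-0.9],[0,0,0,0,0,0,-0.9],[0,0,0,0,0,0,-0.9]]]}}

```text
t: 22.72
tcp_pos: [0.5611, -0.3188, 0.0643]
tool_rot: [0.878, 0.479, -0.003, -0.002]
force: [-8.7, -3.7, 4.0]
finger_gap: 0.149
gripper_force: 69.2
```

```bash
python3 s.py
```

```text
t 22.7 pos [ 0.5611 -0.3188  0.0643] q [-0.69  0.74  1.48 -0.01  0.92 -0.11] F [-8.7 -3.7  4. ] gap 0.15
 shift mm [3.4 1.9 2.3]  turn deg [ -0.48  -0.12 -92.75]
 after turn, shift mm [-2.   3.3  2.3]
 torque [-0.63  1.37 -0.02] grip 69.18464541435242
```

Emit:
{"api": "servo_tool", "payload": {"rows": [[[0,0,0,-0.0015,-0.0012,0,-0.9],[0,0,0,-0.0015,-0.0012,0,-0.9],[0,0,5,0,0,0,-0.9],[0,0,5,0,0,0,-0.9],[0,0,5,0,0,0,-0.9],[0,0,5,0,0,0,-0.9],[0,0,0,0,0,0,-0.9]]]}}

```text
t: 23.3
tcp_pos: [0.5601, -0.3182, 0.0643]
tool_rot: [0.948, 0.318, -0.001, -0.001]
force: [-4.2, 1.1, 3.3]
finger_gap: 0.147
gripper_force: 69.0
```

```bash
python3 s.py
```

```text
t 23.3 pos [ 0.5601 -0.3182  0.0643] q [-0.69  0.74  1.49 -0.    0.92  0.23] F [-4.2  1.1  3.3] gap 0.15
 shift mm [4.2 1.7 2.3]  turn deg [  -0.19   -0.14 -112.91]
 after turn, shift mm [-3.2  3.2  2.3]
 torque [ 0.15  0.65 -0.04] grip 69.01994705200195
```

Emit:
{"api": "servo_tool", "payload": {"rows": [[[0,0,4,0,-0.0007,0,-0.9],[0,0,4,0,-0.0007,0,-0.9],[0,0,4,0,0,0,-0.9],[0,0,4,0,0,0,-0.9],[0,0,0,0,0,0,-0.9],[0,0,0,0,0,0,-0.9]]]}}

```text
t: 23.8
tcp_pos: [0.5597, -0.3174, 0.0643]
tool_rot: [0.983, 0.184, -0.001, -0.001]
force: [-4.7, 0.8, 2.3]
finger_gap: 0.15
gripper_force: 69.0
```

```bash
python3 s.py
```

```text
t 23.8 pos [ 0.5597 -0.3174  0.0643] q [-0.69  0.74  1.49 -0.    0.91  0.51] F [-4.7  0.8  2.3] gap 0.15
 shift mm [4.6 1.4 2.3]  turn deg [-1.5000e-01 -9.0000e-02 -1.2874e+02]
 after turn, shift mm [-4.   2.7  2.3]
 torque [ 0.14  0.74 -0.04] grip 68.9812159538269
```

Emit:
{"api": "servo_tool", "payload": {"rows": [[[0,0,4,0,-0.0005,0,-0.9],[0,0,4,0,0,0,-0.9],[0,0,4,0,0,0,-0.9],[0,0,0,0,0,0,-0.9],[0,0,0,0,0,0,-0.9]]]}}

```text
t: 24.22
tcp_pos: [0.5595, -0.3168, 0.0643]
tool_rot: [0.997, 0.081, -0.001, -0.001]
force: [-5.5, 2.2, 3.3]
finger_gap: 0.148
gripper_force: 69.1
```

```bash
python3 s.py
```

```text
t 24.2 pos [ 0.5595 -0.3168  0.0643] q [-0.69  0.74  1.49 -0.    0.91  0.72] F [-5.5  2.2  3.3] gap 0.15
 shift mm [4.9 1.  2.3]  turn deg [-1.700e-01 -9.000e-02 -1.407e+02]
 after turn, shift mm [-4.4  2.3  2.3]
 torque [ 0.27  0.81 -0.02] grip 69.05020952224731
```

Emit:
{"api": "servo_tool", "payload": {"rows": [[[0,0,4,0,-0.0005,0,-0.9],[0,0,4,0,-0.0005,0,-0.9],[0,0,4,0,0,0,-0.9],[0,0,0,0,0,0,-0.9],[0,0,0,0,0,0,-0.9]]]}}

```text
t: 24.63
tcp_pos: [0.5594, -0.3167, 0.0645]
tool_rot: [1.0, -0.017, -0.002, 0.001]
force: [-5.2, -0.5, 2.9]
finger_gap: 0.149
gripper_force: 146.0
```

```bash
echo 'print(" tau",np.round(s["tau"],2))' >> s.py; python3 s.py
python3 - <<'E'
from h import *
snap("scene","s2.png",(100,230,340,410),3.3)
E
```

```text
t 24.6 pos [ 0.5594 -0.3167  0.0645] q [-0.69  0.73  1.5  -0.01  0.91  0.92] F [-5.2 -0.5  2.9] gap 0.15
 shift mm [5.1 0.1 2.4]  turn deg [  -0.23    0.3  -151.92]
 after turn, shift mm [-4.6  2.3  2.5]
 torque [0.2  0.7  4.02] grip 146.04843984881882
 tau [ -2.56 -47.   -15.25   2.99  -1.27   4.01]
```

View pics/s2.png

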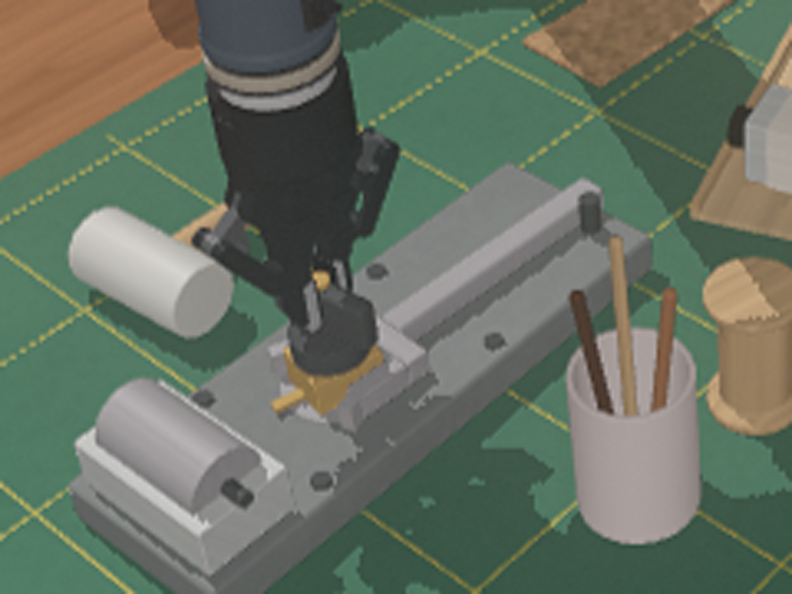

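The torque jumped to 4 N·m with the handle on the post at (590,200) in the crop, so the nut is against its hard stop. I'll ease back, which carries the nut and adjuster together because the adjuster turns more easily, then release and look.

Emit:
{"api": "servo_tool", "payload": {"rows": [[[0,0,-2,0,0,0,-0.9],[0,0,-2,0,0,0,-0.9],[0,0,-1.5,0,0,0,-0.9],[0,0,0,0,0,0,-0.9],[0,0,0,0,0,0,-0.9]]]}}

```text
t: 25.1
tcp_pos: [0.5595, -0.3166, 0.0644]
tool_rot: [1.0, 0.026, -0.001, 0.0]
force: [-5.5, 0.7, 2.8]
finger_gap: 0.148
gripper_force: 96.8
```

```bash
python3 s.py
```

```text
t 25.1 pos [ 0.5595 -0.3166  0.0644] q [-0.69  0.73  1.5  -0.    0.91  0.83] F [-5.5  0.7  2.8] gap 0.15
 shift mm [5.  0.6 2.4]  turn deg [-1.5000e-01  8.0000e-02 -1.4698e+02]
 after turn, shift mm [-4.5  2.2  2.4]
 torque [0.12 0.83 2.17] grip 96.84623854234815
 tau [ -0.72 -47.27 -15.33   2.01  -1.25   2.2 ]
```

Emit:
{"api": "servo_tool", "payload": {"rows": [[[0,0,0,0,0,0,-0.6],[0,0,0,0,0,0,-0.4],[0,0,0,0,0,0,0.2],[0,0,0,0,0,0,1],[0,0,0,0,0,0,1],[0,0,0,0,0,0,1],[0,0,0,0,0,0,1],[0,0,0,0,0,0,1]]]}}

```text
t: 25.77
tcp_pos: [0.5605, -0.3166, 0.0646]
tool_rot: [1.0, 0.022, 0.0, 0.0]
force: [0.3, -0.2, -0.5]
finger_gap: 1.0
gripper_force: 0.0
```

Emit:
{"api": "servo_tool", "payload": {"rows": [[[0,0,0,0,0,-0.03,1],[0,0,0,0,0,-0.035,1],[0,0,0,0,0,-0.035,1],[0,0,-7.1,0,0,0,1],[0,0,-7.1,0,0,0,1],[0,0,-7.1,0,0,0,1],[0,0,-7.1,0,0,0,1],[0,0,-7.1,0,0,0,1]]]}}

```text
t: 26.43
tcp_pos: [0.5603, -0.3165, 0.1647]
tool_rot: [0.944, 0.329, 0.0, 0.0]
force: [0.0, -0.1, 0.3]
finger_gap: 0.999
gripper_force: 0.0
```

Emit:
{"api": "servo_tool", "payload": {"rows": [[[0,0,-7.1,0,0,0,1],[0,0,-7.1,0,0,0,1],[0,0,-7.1,0,0,0,1],[0,0,-7.1,0,0,0,1],[0,0,-7.1,0,0,0,1],[0,0,-7.1,0,0,0,1],[0,0,-7.1,0,0,0,1],[0,0,0,0,0,0,1]]]}}

```text
t: 27.1
tcp_pos: [0.5603, -0.3165, 0.1645]
tool_rot: [0.72, 0.694, 0.0, 0.0]
force: [-0.0, 0.8, -0.0]
finger_gap: 1.003
gripper_force: 0.0
```

Run:
```python
from h import *
go((.5625,-.250,.155),down(90))
```

```text
t 27.1 pos [ 0.5603 -0.3165  0.1645] q [-0.69  0.61  1.43  0.    1.11 -0.65] F [-0.   0.8 -0. ] gap 1.00
 shift mm [66.6 -0.3  9.5]  turn deg [ 0.01 -0.   -2.13]
 after turn, shift mm [66.5  2.2  9.5]
```

Emit:
{"api": "servo_tool", "payload": {"rows": [[[0,0,-2.1,0.033,0,0,1],[0,0,0,0.033,0.001,0.01,1],[0,0,0,0,0,0,1],[0,0,0,0,0,0,1],[0,0,0,0,0,0,1]]]}}

```text
t: 27.52
tcp_pos: [0.5631, -0.251, 0.1548]
tool_rot: [0.708, 0.706, -0.0, 0.001]
force: [-0.6, 0.4, 0.7]
finger_gap: 0.998
gripper_force: 0.0
```

Run:
```python
from h import *
go((.5625,-.2266,.0135),down(91.2))
c=snap("wrist","w7.png");np.save("c7.npy",c,allow_pickle=True)
for f in("w6.png","w7.png"):
  im=cv2.GaussianBlur(cv2.imread("pics/"+f,0),(3,3),0).astype(int)
  for v in (20,80,140,200,230):
    row=im[v,270:400]; d=row[3:]-row[:-3]; i=np.argsort(-np.abs(d))[:9]; print(f,v,sorted((int(270+k+1),int(d[k])) for k in i))
```

```text
t 27.5 pos [ 0.5631 -0.251   0.1548] q [-0.6   0.58  1.51 -0.    1.05 -0.6 ] F [-0.6  0.4  0.7] gap 1.00
 shift mm [ 24.5  -0.8 141.3]  turn deg [ 0.04  0.05 -1.41]
 after turn, shift mm [ 2.440e+01 -1.000e-01  1.413e+02]
w6.png 20 [(305, 31), (306, 34), (334, -27), (335, -38), (336, -45), (337, -47), (338, -38), (354, 32), (355, 33)]
w6.png 80 [(306, 36), (307, 32), (334, -34), (335, -47), (336, -51), (337, -46), (338, -29), (355, 34), (356, 36)]
w6.png 140 [(306, 30), (307, 35), (308, 27), (334, -40), (335, -49), (336, -50), (337, -41), (353, 35), (354, 29)]
w6.png 200 [(307, 33), (308, 32), (333, -32), (334, -46), (335, -53), (336, -49), (337, -33), (350, 29), (351, 35)]
w6.png 230 [(307, 30), (308, 33), (333, -33), (334, -47), (335, -51), (336, -43), (337, -28), (351, 36), (352, 34)]
w7.png 20 [(348, -39), (349, -48), (350, -54), (351, -59), (352, -60), (353, -55), (354, -41), (371, 48), (372, 47)]
w7.png 80 [(316, 27), (317, 35), (318, 28), (345, -39), (346, -49), (347, -50), (348, -41), (363, 34), (364, 35)]
w7.png 140 [(314, 24), (315, 37), (316, 32), (342, -39), (343, -50), (344, -52), (345, -41), (362, 37), (363, 36)]
w7.png 200 [(339, -34), (340, -49), (341, -53), (342, -45), (357, 37), (358, 35), (386, -48), (387, -56), (388, -39)]
w7.png 230 [(312, 35), (313, 31), (337, -26), (338, -43), (339, -51), (340, -50), (341, -36), (355, 40), (356, 37)]
```

Run:
```python
from h import *
for f,pts in(("c6.npy",[(321,80),(321.3,230)]),("c7.npy",[(331.8,80),(325.8,230)])):
  c=np.load(f,allow_pickle=True).item()
  a,b=[p2w("wrist",p,.036,c)[:2] for p in pts]; d=a-b; h=np.degrees(np.arctan2(d[1],d[0])); print(f,a,b,h,"x at y=-.2266:",b[0]+(-.2266-b[1])*d[0]/d[1])
```

```text
c6.npy [ 0.56176705 -0.16707546] [ 0.56370419 -0.26311251] 91.15554220778392 x at y=-.2266: 0.5629677064136757
c7.npy [ 0.57040202 -0.15954009] [ 0.56639237 -0.25570225] 87.61233557679333 x at y=-.2266: 0.5676058375078691
```

Emit:
{"api": "servo_tool", "payload": {"rows": [[[0,0,0,0.0244,0.0045,0.03,1],[0,0,2.2,0,0,0.03,1],[0,0,0,0,0,0.03,1],[0,0,0,0,0,0.03,1],[0,0,0,0,0,0.015,1],[0,0,0,0,0,0.005,1],[0,0,0,0,0,0,1],[0,0,0,0,0,0,1]]], "squeeze": 60}}

```text
t: 28.23
tcp_pos: [0.5681, -0.2275, 0.0152]
tool_rot: [0.722, 0.692, 0.0, 0.001]
force: [0.4, 0.3, 1.3]
finger_gap: 1.002
gripper_force: 0.0
```

Emit:
{"api": "servo_tool", "payload": {"rows": [[[0,0,0,0,0,0,0],[0,0,0,0,0,0,0],[0,0,0,0,0,0,-0.3],[0,0,0,0,0,0,-0.3],[0,0,0,0,0,0,-0.6],[0,0,0,0,0,0,-0.8],[0,0,0,0,0,0,-0.8],[0,0,0,0,0,0,-0.8]]]}}

```text
t: 28.9
tcp_pos: [0.5669, -0.2263, 0.0154]
tool_rot: [0.721, 0.693, -0.0, -0.0]
force: [-3.0, -0.1, 5.4]
finger_gap: 0.216
gripper_force: 60.5
```

```bash
python3 s.py
```

```text
t 28.9 pos [ 0.5669 -0.2263  0.0154] q [-0.56  0.78  1.6  -0.    0.76 -0.52] F [-3.  -0.1  5.4] gap 0.22
 shift mm [-90.7   1.2 -46.6]  turn deg [-4.00e-02 -0.00e+00 -6.23e+01]
 after turn, shift mm [-43.3 -79.7 -46.6]
 torque [0.04 0.43 0.07] grip 60.49069404602051
 tau [  0.5  -44.45 -10.69   0.3   -0.56   0.05]
```

Emit:
{"api": "servo_tool", "payload": {"rows": [[[0,0,0,0,0,-0.002,-0.8],[0,0,-2,0,-0.0031,0,-0.8],[0,0,0,0,0,0,-0.8],[0,0,0,0,0,0,-0.8]]]}}

```text
t: 29.23
tcp_pos: [0.5639, -0.2259, 0.0161]
tool_rot: [0.71, 0.705, 0.0, -0.0]
force: [-0.4, -0.7, -3.8]
finger_gap: 0.213
gripper_force: 59.5
```

```bash
python3 s.py
```

```text
t 29.2 pos [ 0.5639 -0.2259  0.0161] q [-0.56  0.77  1.61  0.    0.76 -0.56] F [-0.4 -0.7 -3.8] gap 0.21
 shift mm [-91.1   1.2 -45.9]  turn deg [-1.00e-02 -4.00e-02 -6.04e+01]
 after turn, shift mm [-46.  -78.6 -45.9]
 torque [-0.01 -0.   -0.09] grip 59.49617028236389
 tau [ 5.000e-02 -4.860e+01 -1.086e+01  3.000e-02 -2.000e-02 -5.000e-02]
```

Emit:
{"api": "servo_tool", "payload": {"rows": [[[0,0,-2,0,-0.0031,0,-0.8],[0,0,-2,0,-0.0031,0,-0.8],[0,0,0,0,0,0,-0.8],[0,0,0,0,0,0,-0.8]]]}}

```text
t: 29.57
tcp_pos: [0.5578, -0.226, 0.0163]
tool_rot: [0.685, 0.729, -0.0, -0.0]
force: [-0.8, -0.7, -2.3]
finger_gap: 0.218
gripper_force: 59.5
```

```bash
python3 s.py
```

```text
t 29.6 pos [ 0.5578 -0.226   0.0163] q [-0.57  0.77  1.62  0.    0.75 -0.63] F [-0.8 -0.7 -2.3] gap 0.22
 shift mm [-91.2   1.  -45.8]  turn deg [-1.000e-02 -4.000e-02 -5.643e+01]
 after turn, shift mm [-51.3 -75.5 -45.7]
 torque [-0.02  0.09 -0.03] grip 59.47273671627045
 tau [ 2.400e-01 -4.836e+01 -1.089e+01  4.000e-02 -1.300e-01 -1.000e-01]
```

Emit:
{"api": "servo_tool", "payload": {"rows": [[[0,0,2,0,0.0031,0,-0.8],[0,0,2,0,0.0031,0,-0.8],[0,0,0,0,0,0,-0.8],[0,0,0,0.005,0,0,-0.8],[0,0,0,0.005,0,0,-0.8],[0,0,0,0,0,0,-0.8],[0,0,0,0,0,0,-0.8]]]}}

```text
t: 30.15
tcp_pos: [0.564, -0.2151, 0.0164]
tool_rot: [0.709, 0.705, -0.0, -0.0]
force: [-0.4, -0.3, -3.4]
finger_gap: 0.216
gripper_force: 59.5
```

Emit:
{"api": "servo_tool", "payload": {"rows": [[[0,0,0,0.008,0,0,-0.8],[0,0,0,0.008,0,0,-0.8],[0,0,0,0,0,0,-0.8],[0,0,0,0,0,0,-0.8]]]}}

```text
t: 30.48
tcp_pos: [0.5641, -0.1989, 0.0165]
tool_rot: [0.709, 0.705, -0.0, -0.0]
force: [0.0, -0.2, -1.9]
finger_gap: 0.21
gripper_force: 59.5
```

Emit:
{"api": "servo_tool", "payload": {"rows": [[[0,0,0,0.01,0,0,-0.8],[0,0,0,0.01,0,0,-0.8],[0,0,0,0.01,0,0,-0.8],[0,0,0,0.01,0,0,-0.8],[0,0,0,0,0,0,-0.8],[0,0,0,0,0,0,-0.8]]]}}

```text
t: 30.98
tcp_pos: [0.5645, -0.1588, 0.0165]
tool_rot: [0.709, 0.706, -0.0, -0.0]
force: [0.3, -0.0, -2.2]
finger_gap: 0.216
gripper_force: 59.5
```

Emit:
{"api": "servo_tool", "payload": {"rows": [[[0,0,0,0,0,-0.03,-0.8],[0,0,0,0,0,-0.035,-0.8],[0,0,0,0,0,-0.035,-0.8],[0,0,0,0,0,0,-0.8],[0,0,0,0,0,0,-0.8]]]}}

```text
t: 31.4
tcp_pos: [0.5664, -0.1612, 0.119]
tool_rot: [0.709, 0.705, 0.001, 0.003]
force: [0.2, -0.5, -2.1]
finger_gap: 0.211
gripper_force: 59.6
```

Run:
```python
from h import *
go((.4278,.146,.11),down(88.3))
```

```text
t 31.4 pos [ 0.5664 -0.1612  0.119 ] q [-0.47  0.6   1.61 -0.    0.92 -0.46] F [ 0.2 -0.5 -2.1] gap 0.21
 shift mm [ 306.3 -140.5    7.3]  turn deg [0.32 0.17 1.34]
 after turn, shift mm [ 302.9 -147.6    9. ]
```

Emit:
{"api": "servo_tool", "payload": {"rows": [[[0,0,0,0.038,-0.0171,0,-0.8],[0,0,0,0.038,-0.0171,0,-0.8],[0,0,0,0.038,-0.0171,0,-0.8],[0,0,0,0.038,-0.0171,0,-0.8],[0,0,0,0.038,-0.0171,0,-0.8],[0,0,0,0.038,-0.0171,0,-0.8],[0,0,0,0.038,-0.0171,0,-0.8],[0,0,0,0.038,-0.0171,0,-0.8]]]}}

```text
t: 32.07
tcp_pos: [0.4273, 0.146, 0.1152]
tool_rot: [0.71, 0.705, -0.001, -0.001]
force: [1.1, 0.5, -4.2]
finger_gap: 0.218
gripper_force: 59.6
```

Emit:
{"api": "servo_tool", "payload": {"rows": [[[0,0,1.4,0,0,0.04,-0.8],[0,0,0,0,0,0.04,-0.8],[0,0,0,0,0,0.02,-0.8],[0,0,0,0,0,0,-0.8],[0,0,0,0,0,0,-0.8],[0,0,0,0,0,0,-0.8],[0,0,0,0,0,0,-0.8]]]}}

```text
t: 32.65
tcp_pos: [0.4306, 0.1447, 0.0175]
tool_rot: [0.718, 0.696, 0.001, 0.001]
force: [-0.2, -0.2, -2.1]
finger_gap: 0.215
gripper_force: 59.5
```

Run:
```python
from h import *
go((.4278,.146,-.009),down(88.3))
```

```text
t 32.6 pos [0.4306 0.1447 0.0175] q [ 0.08  0.67  2.   -0.    0.46  0.11] F [-0.2 -0.2 -2.1] gap 0.21
 shift mm [ 1.2 -2.9 26.5]  turn deg [ 0.13 -0.01 -0.08]
 after turn, shift mm [ 1.3 -2.8 26.5]
```

Emit:
{"api": "servo_tool", "payload": {"rows": [[[0,0,0,0.0012,-0.0025,0.01,-0.8],[0,0,0,0,0,0.01,-0.8],[0,0,0,0,0,0.004,-0.8],[0,0,0,0,0,0,-0.8],[0,0,0,0,0,0.001,-0.8],[0,0,0,0,0,0.001,-0.8],[0,0,0,0,0,0,-0.8],[0,0,0,0,0,0,-0.8]]]}}

```text
t: 33.32
tcp_pos: [0.4275, 0.1461, -0.0087]
tool_rot: [0.718, 0.696, 0.0, 0.0]
force: [-0.3, -1.7, 6.2]
finger_gap: 0.216
gripper_force: 60.6
```

Emit:
{"api": "servo_tool", "payload": {"rows": [[[0,0,0,0,0,0,-0.8],[0,0,0,0,0,0.001,-0.8],[0,0,0,0,0,0,-0.8],[0,0,0,0,0,0,-0.8]]]}}

```text
t: 33.65
tcp_pos: [0.4275, 0.1461, -0.0087]
tool_rot: [0.718, 0.696, 0.001, 0.001]
force: [-1.5, -1.0, 16.6]
finger_gap: 0.212
gripper_force: 62.0
```

Emit:
{"api": "servo_tool", "payload": {"rows": [[[0,0,0,0,0,-0.001,-0.4],[0,0,0,0,0,0,-0.2],[0,0,0,0,0,0,0.3],[0,0,0,0,0,0,1],[0,0,0,0,0,0,1],[0,0,0,0,0,0,1],[0,0,0,0,0,-0.03,1],[0,0,0,0,0,-0.04,1]]], "squeeze": 45}}

```text
t: 34.32
tcp_pos: [0.4245, 0.1458, 0.0583]
tool_rot: [0.718, 0.696, -0.004, -0.003]
force: [0.1, 0.4, -0.2]
finger_gap: 1.002
gripper_force: 0.0
```

Emit:
{"api": "servo_tool", "payload": {"rows": [[[0,0,7.1,0,0,-0.04,1],[0,0,7.1,0,0,-0.04,1],[0,0,7.1,0,0,-0.04,1],[0,0,7.1,0,0,-0.01,1],[0,0,7.1,0,0,0,1],[0,0,7.1,0,0,0,1],[0,0,7.1,0,0,0,1],[0,0,7.1,0,0,0,1]]]}}

```text
t: 34.98
tcp_pos: [0.4267, 0.1462, 0.1906]
tool_rot: [0.963, 0.268, -0.0, -0.0]
force: [-0.0, 0.3, 0.0]
finger_gap: 0.998
gripper_force: 0.0
```

Emit:
{"api": "servo_tool", "payload": {"rows": [[[0,0,7.1,0,0,0,1],[0,0,7.1,0,0,0,1],[0,0,0,0,0,0,1],[0,0,0,0,0,0,1]]]}}

```text
t: 35.32
tcp_pos: [0.4267, 0.1461, 0.1903]
tool_rot: [0.988, 0.152, -0.0, -0.0]
force: [0.3, -0.3, 0.1]
finger_gap: 0.997
gripper_force: 0.0
```

```bash
cat > tins.py <<'E'
from h import *
im=manip.snapshot("top");ref=cv2.imread("pics/top0.png")
c=manip.camera_info("top")
poly=np.array([w2p("top",(x,y,.02),c) for x,y in((.5571,.4882),(.4294,.4408),(.6077,-.0466),(.7378,0))],np.int32)
m=np.zeros(im.shape[:2],np.uint8);cv2.fillPoly(m,[poly],255);m=cv2.dilate(m,np.ones((25,25)))
for n,i in(("ref",ref),("now",im)):
    h=cv2.cvtColor(i,cv2.COLOR_BGR2HSV);w=((h[...,1]<45)&(h[...,2]>150)&(m>0)).astype(np.uint8)
    k,l,st,ce=cv2.connectedComponentsWithStats(w)
    for j in range(1,k):
        if st[j,4]>60:
            r=cv2.minAreaRect(np.argwhere(l==j)[:,::-1].astype(np.float32));print(n,st[j,4],np.round(ce[j],1),"rect",np.round(r[0],1),np.round(r[1],1),round(r[2],1))
d=cv2.absdiff(im,ref).max(2)>60;d&=m>0;print("changed px in lane",d.sum(),np.argwhere(d).mean(0)[::-1] if d.any() else "")
cv2.imwrite("pics/topnow.png",im)
E
python3 tins.py; python3 s.py
```

```text
ref 573 [339.3 204.9] rect [339.3 204.9] [31.  18.8] 74.1
ref 580 [293.8 221.3] rect [293.7 221.2] [31.4 18.7] 77.0
ref 306 [202.9 251.1] rect [202.5 250.6] [21.8 21. ] 58.0
now 546 [339.3 205.1] rect [339.2 205.1] [30.8 18.5] 74.1
now 569 [275.4 218.8] rect [275.4 219. ] [31.1 19. ] 85.0
now 301 [202.9 251.1] rect [202.7 250.6] [21.6 21.1] 59.0
changed px in lane 2394 [298.94778613 218.66917293]
t 35.4 pos [0.4268 0.1461 0.1903] q [ 0.08  0.33  1.88 -0.    0.94  1.35] F [-0.9 -0.2  0.1] gap 1.00
 shift mm [ -7.3 483.1 128.3]  turn deg [-4.0000e-02  1.0000e-02 -1.3257e+02]
 after turn, shift mm [-350.8 -332.3  128.3]
 torque [ 0.01  0.03 -0.03] grip 0.0
 tau [ 0.000e+00 -3.079e+01 -1.382e+01  0.000e+00  0.000e+00  1.000e-02]
```

```bash
cat > wt.py <<'E'
from h import *
c=manip.camera_info("wrist");im=manip.snapshot("wrist");cv2.imwrite("pics/wt.png",im)
h=cv2.cvtColor(im,cv2.COLOR_BGR2HSV)
print("tinA/B predicted px",w2p("wrist",(.610,.204,.056),c),w2p("wrist",(.6495,.034,.056),c))
w=((h[...,1]<45)&(h[...,2]>130)).astype(np.uint8);w[300:]=0
k,l,st,ce=cv2.connectedComponentsWithStats(w)
for j in range(1,k):
    if st[j,4]>1500:
        r=cv2.minAreaRect(np.argwhere(l==j)[:,::-1].astype(np.float32));b=cv2.boxPoints(r)
        q=np.array([p2w("wrist",p,.05,c)[:2] for p in b]);print(st[j],"rect",np.round(r[0]),np.round(r[1]),"world centre",np.round(p2w("wrist",r[0],.05,c)[:2],4),"edges",[(round(float(np.linalg.norm(e)),3),round(float(np.degrees(np.arctan2(e[1],e[0]))),1)) for e in (q[1]-q[0],q[2]-q[1])])
E
python3 wt.py
```

```text
tinA/B predicted px [321.76353299 -94.70943275] [610.06571688 -69.47764267]
[ 165  144  307  151 8387] rect [314. 196.] [306.  95.] world centre [0.4403 0.157 ] edges [(0.067, -9.2), (0.214, -93.9)]
```

Emit:
{"api": "servo_tool", "payload": {"rows": [[[0,0,4,0.035,0,-0.01,1],[0,0,4,0.035,0,-0.01,1],[0,0,2,0.03,-0.01,0,1],[0,0,0,0,0,0,1],[0,0,0,0,0,0,1],[0,0,0,0,0,0,1]]]}}

```text
t: 35.92
tcp_pos: [0.5212, 0.1791, 0.2097]
tool_rot: [0.998, 0.064, -0.001, 0.0]
force: [-0.0, -0.6, 0.4]
finger_gap: 1.001
gripper_force: 0.0
```

```bash
python3 wt.py; python3 s.py|head -1
```

```text
tinA/B predicted px [303.87608578  86.44261132] [555.08969918  59.45172718]
[ 515    0   76  124 8751] rect [552.  62.] [123.  75.] world centre [0.6491 0.0325] edges [(0.051, -82.7), (0.082, -163.3)]
[ 258   21   73  124 8562] rect [294.  82.] [123.  72.] world centre [0.6122 0.2116] edges [(0.05, -82.7), (0.083, -172.5)]
t 36.0 pos [0.5208 0.179  0.2098] q [ 0.13  0.43  1.62 -0.    1.09  1.57] F [ 0.1  0.3 -0.6] gap 1.00
```

View pics/wt.png

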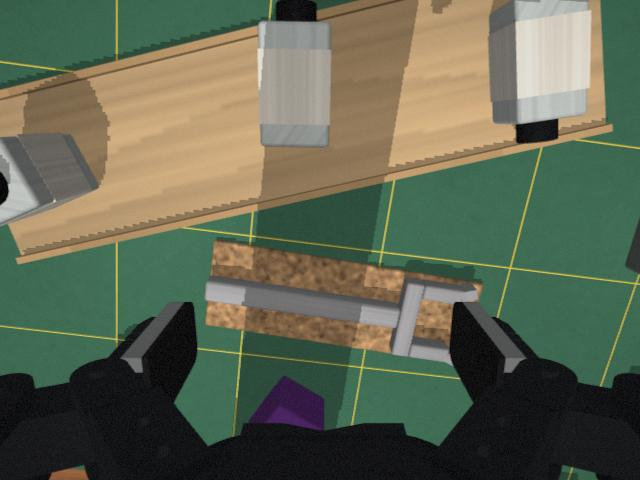

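The wrist view shows tin A at (294,82) with its cap up and away, tin B at (540,62) with its cap towards the robot, and the spanner lying along its pad. Tin A was knocked about 5 cm along the lane. I'll tilt the tool and pick tin A.

Emit:
{"api": "servo_tool", "payload": {"rows": [[[0,-6.5,0,0,0,-0.005,1],[0,-6.5,0,0,0,-0.005,1],[0,-6.5,0,0,0,-0.005,1],[0,-6.5,0,0,0,-0.005,1],[0,-6.5,0,0,0,-0.005,1],[0,-6.5,0,0,0,-0.005,1],[0,-6,0,0,0,-0.005,1],[0,0,0,0,0,0,1]]]}}

```text
t: 36.63
tcp_pos: [0.5344, 0.18, 0.2379]
tool_rot: [0.92, 0.058, -0.386, 0.024]
force: [-0.9, -0.4, -1.4]
finger_gap: 1.001
gripper_force: 0.0
```

Emit:
{"api": "servo_tool", "payload": {"rows": [[[0,0,0,0,0,0,1],[0,0,0,0,0,0,1],[0,0,0,0,0,0,1]]]}}

```text
t: 36.88
tcp_pos: [0.533, 0.1807, 0.2442]
tool_rot: [0.922, 0.059, -0.381, 0.024]
force: [-0.3, -0.6, 0.7]
finger_gap: 0.999
gripper_force: 0.0
```

```bash
cat > tg.py <<'E'
from h import *
import sys
x,y,z,a,t,back=map(float,sys.argv[1:7]);rot=down(a,t)
go(np.array([x,y,z])+rot.apply([0,0,.038-back]),rot)
s=manip.sense();print(" G now",np.round(s["tcp_pos"]-R.from_quat(s["tool_rot"]).apply([0,0,.038]),4),"grip %.1f"%s["gripper_force"],"tau6",np.round(s["ft_torque"],2))
E
python3 tg.py .620 .211 .038 7.7 -45 .1
```

```text
t 36.9 pos [0.533  0.1807 0.2442] q [0.13 0.81 1.02 0.   2.09 1.57] F [-0.3 -0.6  0.7] gap 1.00
 shift mm [209.5 -19.3  20.5]  turn deg [-0.3  -0.12 -0.29]
 after turn, shift mm [209.7 -18.4  20. ]
 G now [0.5596 0.1841 0.2711] grip 0.0 tau6 [-0.01 -0.29 -0.06]
```

Emit:
{"api": "servo_tool", "payload": {"rows": [[[0,0,0,0.035,-0.0032,0.0034,1],[0,0,0,0.035,-0.0032,0.0034,1],[0,0,0,0.035,-0.0032,0.0034,1],[0,0,0,0.035,-0.0032,0.0034,1],[0,0,0,0.035,-0.0032,0.0034,1],[0,0,0,0.035,-0.0032,0.0034,1],[0,0,0,0,0,0,1],[0,0,0,0,0,0,1]]]}}

```text
t: 37.55
tcp_pos: [0.6625, 0.2166, 0.0767]
tool_rot: [0.921, 0.059, -0.385, 0.025]
force: [-0.5, 0.4, 0.5]
finger_gap: 1.002
gripper_force: 0.0
```

Emit:
{"api": "servo_tool", "payload": {"rows": [[[0,0,0,0,0,0,1],[0,0,0,0,0,0,1],[0,0,0,0,0,0,1]]]}}

```text
t: 37.8
tcp_pos: [0.6655, 0.2169, 0.0847]
tool_rot: [0.923, 0.059, -0.379, 0.024]
force: [0.4, 0.4, 0.7]
finger_gap: 1.004
gripper_force: 0.0
```

```bash
python3 tg.py .620 .211 .038 7.7 -45 .0
python3 - <<'E'
from h import *
c=manip.camera_info("wrist");im=manip.snapshot("wrist");h=cv2.cvtColor(im,cv2.COLOR_BGR2HSV)
w=((h[...,1]<45)&(h[...,2]>130)).astype(np.uint8)
k,l,st,ce=cv2.connectedComponentsWithStats(w)
for j in range(1,k):
  if st[j,4]>1500: print(st[j],np.round(ce[j]))
print(w2p("wrist",(.612,.210,.056),c))
cv2.imwrite("pics/wA.png",im)
E
```

```text
t 37.8 pos [0.6655 0.2169 0.0847] q [0.15 1.19 0.55 0.02 2.17 1.6 ] F [0.4 0.4 0.7] gap 1.00
 shift mm [-1.000e-01  3.000e-01  1.034e+02]  turn deg [-0.31 -0.36 -0.3 ]
 after turn, shift mm [  0.6  -0.3 103.4]
 G now [0.692  0.2203 0.1117] grip 0.0 tau6 [-0.01 -0.32  0.02]
[ 569  166   71  133 5813] [606. 242.]
[ 270  168  103  141 9890] [322. 251.]
[   0  239   97  141 8208] [ 41. 303.]
[ 234  306  218   41 4136] [356. 323.]
[ 178  409  135   32 2399] [239. 421.]
[323.24964972 281.63869016]
```

Emit:
{"api": "servo_tool", "payload": {"rows": [[[0,0,0,0,0,0.03,1],[0,0,0,0,0,0.03,1],[0,0,0,0,0,0.015,1],[0,0,0,0,0,0,1],[0,0,0,0,0,0,1],[0,0,0,0,0,0,1]]]}}

```text
t: 38.35
tcp_pos: [0.6138, 0.2102, 0.029]
tool_rot: [0.923, 0.059, -0.38, 0.024]
force: [-0.4, 0.2, 0.4]
finger_gap: 1.001
gripper_force: 0.0
```

Emit:
{"api": "servo_tool", "payload": {"rows": [[[0,0,0,0,0,0.01,1],[0,0,0,0,0,0.01,1],[0,0,0,0,0,0,1],[0,0,0,0,0,0,1],[0,0,0,0,0,0,1]]]}}

```text
t: 38.77
tcp_pos: [0.5994, 0.2083, 0.0136]
tool_rot: [0.923, 0.058, -0.38, 0.024]
force: [-0.7, 0.1, -0.5]
finger_gap: 1.003
gripper_force: 0.0
```

```bash
python3 tg.py .620 .211 .038 7.7 -45 .0
```

```text
t 38.8 pos [0.5994 0.2083 0.0136] q [0.15 1.16 0.84 0.02 1.92 1.59] F [-0.7  0.1 -0.5] gap 1.00
 shift mm [-2.6  0.2  6.1]  turn deg [-0.32 -0.18 -0.32]
 after turn, shift mm [-2.6  0.1  6.1]
 G now [0.626  0.2117 0.0406] grip 0.0 tau6 [ 0.03 -0.3  -0.02]
```

Emit:
{"api": "servo_tool", "payload": {"rows": [[[0,0,0,-0.002,0,0.004,1],[0,0,0,0,0,0,0.4],[0,0,0,0,0,0,0.2],[0,0,0,0,0,0,0],[0,0,0,0,0,0,-0.2],[0,0,0,0,0,0,-0.2],[0,0,0,0,0,0,-0.2],[0,0,0,0,0,0,-0.2]]]}}

```text
t: 39.43
tcp_pos: [0.594, 0.2078, 0.0115]
tool_rot: [0.922, 0.059, -0.381, 0.024]
force: [1.5, 0.8, 2.7]
finger_gap: 0.583
gripper_force: 45.9
```

```bash
python3 tg.py .620 .211 .038 7.7 -45 .0
```

```text
t 39.4 pos [0.594  0.2078 0.0115] q [0.15 1.16 0.86 0.02 1.9  1.59] F [1.5 0.8 2.7] gap 0.58
 shift mm [-0.2  0.4  0.7]  turn deg [-0.33 -0.05 -0.3 ]
 after turn, shift mm [-0.2  0.4  0.7]
 G now [0.6206 0.2112 0.0384] grip 45.9 tau6 [ 0.21 -0.28 -0.1 ]
```

Emit:
{"api": "servo_tool", "payload": {"rows": [[[0,0,0,-0.01,0,-0.01,-0.2],[0,0,0,-0.02,0,-0.02,-0.2],[0,0,0,-0.028,0,-0.028,-0.2],[0,0,0,-0.015,0,-0.015,-0.2],[0,7,0,0,0,0,-0.2],[0,7,0,0,0,0,-0.2],[0,7,0,0,0,0,-0.2],[0,7,0,0,0,0,-0.2]]]}}

```text
t: 40.1
tcp_pos: [0.5943, 0.2075, 0.1158]
tool_rot: [0.988, 0.063, -0.144, 0.009]
force: [0.2, -0.6, -3.0]
finger_gap: 0.581
gripper_force: 45.7
```

Emit:
{"api": "servo_tool", "payload": {"rows": [[[0,7,0,0,0,0,-0.2],[0,7,0,0,0,0,-0.2],[0,7,0,0,0,0,-0.2],[0,7,0,0,0,0,-0.2],[0,7,0,0,0,0,-0.2],[0,7,0,0,0,0,-0.2],[0,7,0,0,0,0,-0.2],[0,7,0,0,0,0,-0.2]]]}}

```text
t: 40.77
tcp_pos: [0.5937, 0.2009, 0.1176]
tool_rot: [0.959, 0.06, 0.276, -0.014]
force: [-1.1, -2.9, -2.5]
finger_gap: 0.579
gripper_force: 45.9
```

Emit:
{"api": "servo_tool", "payload": {"rows": [[[0,6,0,0,0,0,-0.2],[0,0,0,0,0,0,-0.2],[0,0,0,0,0,0,-0.2],[0,0,0,0,0,0,-0.2]]]}}

```text
t: 41.1
tcp_pos: [0.6057, 0.1981, 0.1269]
tool_rot: [0.955, 0.059, 0.291, -0.013]
force: [-0.5, 1.1, -2.7]
finger_gap: 0.578
gripper_force: 46.0
```

```bash
python3 tg.py .591 .206 .066 7.7 45 .0
```

```text
t 41.1 pos [0.6057 0.1981 0.1269] q [ 0.15  0.56  1.95 -0.55  0.05  2.14] F [-0.5  1.1 -2.7] gap 0.58
 shift mm [-37.9 -10.7  80.1]  turn deg [ 0.89 11.09 -0.33]
 after turn, shift mm [-52.6  -9.8  71.5]
 G now [0.5846 0.1958 0.1584] grip 46.0 tau6 [-0.04  0.44  0.  ]
```

Joint 5 is at its limit when tilting outward this close in. I'll swing the tool sideways about the vertical, since the tin's yaw is free, and finish the tilt there.

Emit:
{"api": "servo_tool", "payload": {"rows": [[[0,-5,0,0,0,0,-0.2],[0,-5,0,0,0,0,-0.2],[0,-5,0,0,0,0,-0.2],[0,-5,0,0,0,0,-0.2],[0,0,0,0,0,0,-0.2],[0,0,0,0,0,0,-0.2],[0,0,0,0,0,0,-0.2]]]}}

```text
t: 41.68
tcp_pos: [0.6061, 0.1917, 0.1256]
tool_rot: [0.986, 0.056, 0.156, 0.004]
force: [-0.3, 0.3, -2.1]
finger_gap: 0.581
gripper_force: 46.0
```

```bash
python3 tg.py .591 .206 .15 7.7 25 .0
```

```text
t 41.7 pos [0.6061 0.1917 0.1256] q [ 0.15  0.56  1.73 -0.07  0.53  1.66] F [-0.3  0.3 -2.1] gap 0.58
 shift mm [ -0.5 -16.5   9.9]  turn deg [ 1.9   7.1  -0.82]
 after turn, shift mm [ -1.5 -16.2  10.3]
 G now [0.5944 0.1914 0.1617] grip 46.0 tau6 [-0.04  0.29  0.02]
```

Emit:
{"api": "servo_tool", "payload": {"rows": [[[2.1,0,-6.5,0,0,0,-0.2],[2.1,0,-6.5,0,0,0,-0.2],[2.1,0,-6.5,0,0,0,-0.2],[2.1,0,-6.5,0,0,0,-0.2],[2.1,0,-6.5,0,0,0,-0.2],[0,0,0,0,0,0,-0.2],[0,0,0,0,0,0,-0.2]]]}}

```text
t: 42.27
tcp_pos: [0.6061, 0.191, 0.1255]
tool_rot: [0.935, 0.323, 0.143, -0.038]
force: [0.2, 0.3, -1.4]
finger_gap: 0.582
gripper_force: 46.2
```

```bash
python3 tg.py .591 .206 .15 77.7 45 .0
```

```text
t 42.3 pos [0.6061 0.191  0.1255] q [0.05 0.57 1.72 0.26 0.61 0.76] F [ 0.2  0.3 -1.4] gap 0.58
 shift mm [ 16.7 -38.4   6.7]  turn deg [ 21.72  27.25 -33.84]
 after turn, shift mm [ 25.4 -18.   28.7]
 G now [0.5969 0.1848 0.1618] grip 46.2 tau6 [-0.1   0.17  0.01]
```

Emit:
{"api": "servo_tool", "payload": {"rows": [[[2.7,3.4,-4.2,0,0,0,-0.2],[2.7,3.4,-4.2,0,0,0,-0.2],[2.7,3.4,-4.2,0,0,0,-0.2],[2.7,3.4,-4.2,0,0,0,-0.2],[2.7,3.4,-4.2,0,0,0,-0.2],[2.7,3.4,-4.2,0,0,0,-0.2],[2.7,3.4,-4.2,0,0,0,-0.2],[2.7,3.4,-4.2,0,0,0,-0.2]]]}}

```text
t: 42.93
tcp_pos: [0.6043, 0.1922, 0.1246]
tool_rot: [0.754, 0.553, 0.277, -0.22]
force: [0.4, -0.4, -2.0]
finger_gap: 0.58
gripper_force: 46.1
```

Emit:
{"api": "servo_tool", "payload": {"rows": [[[0,0,0,0,0,0,-0.2],[0,0,0,0,0,0,-0.2],[0,0,0,0,0,0,-0.2],[0,0,0,0,0,0,-0.2]]]}}

```text
t: 43.27
tcp_pos: [0.6049, 0.193, 0.1253]
tool_rot: [0.755, 0.553, 0.277, -0.219]
force: [0.2, 0.4, -2.4]
finger_gap: 0.583
gripper_force: 46.2
```

```bash
python3 tg.py .596 .202 .066 77.7 45.3 .0
```

```text
t 43.3 pos [0.6049 0.193  0.1253] q [-0.22  0.68  1.75  0.96  0.94 -0.59] F [ 0.2  0.4 -2.4] gap 0.58
 shift mm [-32.4 -11.3  86.5]  turn deg [ 2.24  3.89 -4.39]
 after turn, shift mm [-37.3 -10.6  84.6]
 G now [0.5982 0.1688 0.1538] grip 46.2 tau6 [-0.44  0.11  0.01]
```

Emit:
{"api": "servo_tool", "payload": {"rows": [[[2.24,3.9,-4.4,0,0,0,-0.2],[0,0,0,-0.0124,-0.0035,0.028,-0.2],[0,0,0,-0.0124,-0.0035,0.028,-0.2],[0,0,0,-0.0124,-0.0035,0.028,-0.2],[0,0,0,0,0,0,-0.2],[0,0,0,0,0,0,-0.2],[0,0,0,0,0,0,-0.2]]]}}

```text
t: 43.85
tcp_pos: [0.6032, 0.2275, 0.0408]
tool_rot: [0.718, 0.579, 0.301, -0.241]
force: [1.1, -0.3, -1.9]
finger_gap: 0.578
gripper_force: 46.0
```

```bash
python3 tg.py .596 .202 .06 77.7 45.1 .0
```

```text
t 43.9 pos [0.6032 0.2275 0.0408] q [-0.19  0.86  1.76  1.13  0.91 -0.88] F [ 1.1 -0.3 -1.9] gap 0.58
 shift mm [-5.1 -1.6  5.7]  turn deg [ 0.07 -0.29  0.12]
 after turn, shift mm [-5.1 -1.6  5.7]
 G now [0.5974 0.2011 0.0675] grip 46.0 tau6 [-0.59  0.1  -0.02]
```

Emit:
{"api": "servo_tool", "payload": {"rows": [[[0,0,0,-0.003,0,0.003,-0.2],[0,0,0,-0.002,0,0.002,-0.2],[0,0,0,0,0,0,-0.2],[0,0,0,0,0,0,-0.2]]]}}

```text
t: 44.18
tcp_pos: [0.6041, 0.2266, 0.0337]
tool_rot: [0.718, 0.579, 0.302, -0.241]
force: [1.0, -0.0, 0.9]
finger_gap: 0.584
gripper_force: 46.2
```

Emit:
{"api": "servo_tool", "payload": {"rows": [[[0,0,0,-0.0014,0,0.0014,-0.2],[0,0,0,0,0,0,-0.2],[0,0,0,0,0,0,-0.2]]]}}

```text
t: 44.43
tcp_pos: [0.6041, 0.227, 0.0337]
tool_rot: [0.718, 0.579, 0.303, -0.242]
force: [-1.9, -3.7, 11.8]
finger_gap: 0.583
gripper_force: 47.4
```

Emit:
{"api": "servo_tool", "payload": {"rows": [[[0,0,0,-0.0014,0,0.0014,-0.2],[0,0,0,0,0,0,-0.2],[0,0,0,0,0,0,-0.2]]]}}

```text
t: 44.68
tcp_pos: [0.6041, 0.2271, 0.0337]
tool_rot: [0.717, 0.578, 0.304, -0.243]
force: [-4.6, -9.3, 21.7]
finger_gap: 0.582
gripper_force: 48.5
```

Emit:
{"api": "servo_tool", "payload": {"rows": [[[0,0,0,0.0022,0,-0.0022,-0.2],[0,0,0,0,0,0,0.1],[0,0,0,0,0,0,0.25],[0,0,0,0,0,0,0.5],[0,0,0,0,0,0,1],[0,0,0,0,0,0,1],[0,0,0,0,0,0,1],[0,0,0,0,0,0,1]]]}}

```text
t: 45.35
tcp_pos: [0.6027, 0.2273, 0.0314]
tool_rot: [0.718, 0.579, 0.301, -0.242]
force: [0.2, 0.1, -0.7]
finger_gap: 0.996
gripper_force: 0.0
```

Emit:
{"api": "servo_tool", "payload": {"rows": [[[0,0,0,0,0,-0.015,1],[0,0,0,0,0,-0.03,1],[0,0,0,0,0,-0.04,1],[0,0,0,0,0,-0.04,1],[0,0,0,0,0,-0.03,1],[0,0,0,0,0,0,1],[0,0,0,0,0,0,1]]]}}

```text
t: 45.93
tcp_pos: [0.5802, 0.1173, 0.1421]
tool_rot: [0.719, 0.579, 0.302, -0.24]
force: [0.7, 0.5, -0.6]
finger_gap: 0.999
gripper_force: 0.0
```

```bash
python3 tins.py|grep now
python3 - <<'E'
from h import *
c=manip.camera_info("top");im=cv2.imread("pics/topnow.png")
g=im.max(2)
for nm,p in(("A cap",(.5925,.211,.106)),):
  u,v=w2p("top",p,c).astype(int);print(nm,u,v);print(g[v-10:v+11:2,u-12:u+13:2])
E
python3 tg.py .64 .034 .1 14.5 45 .0
```

```text
now 191 [337.1 195.5] rect [336.8 196.2] [12.9 17.7] 78.7
now 291 [276.1 221.8] rect [276.2 221.3] [20.1 19.6] 13.0
now 312 [202.9 251.1] rect [202.6 250.5] [21.8 21.1] 59.0
A cap 273 221
[[246 245 244 241 240 241 223 193 184 185 187 190 196]
 [244 245 246 241 247 249 217 194 196 200 232 229 209]
 [246 245 244 236 251 229 119  96 128 190 240 252 247]
 [243 245 246 241 247 118  39  38  43 107 225 251 241]
 [249 248 245 244 230  62  38  42  39  51 217 251 226]
 [247 247 244 248 241  76  38  41  39  53 227 252 194]
 [248 248 244 250 252 167  54  36  38 125 250 251 172]
 [245 244 239 251 252 248 205 143 163 238 252 244 144]
 [245 247 246 249 250 251 251 251 252 251 251 230 148]
 [247 247 245 224 220 228 237 247 249 250 252 194 164]
 [247 247 248 247 242 229 227 213 215 229 230 185 190]]
t 46.0 pos [0.5792 0.1187 0.141 ] q [-0.39  0.67  1.78  0.91  1.1  -0.78] F [0.1 0.  0.5] gap 1.00
 shift mm [-88.9 101.4   6.9]  turn deg [-44.73  -0.4   44.57]
 after turn, shift mm [-2.4 97.2 93.7]
 G now [0.5733 0.0923 0.1677] grip 0.0 tau6 [-0.29  0.07 -0.03]
```

Tin A stands upright, with its dark cap centred on a white square in the top view. Tin B is next, its cap towards the robot, so I'll use a smaller outward tilt.

```bash
python3 tg.py .6413 .032 .15 15.5 0 .0;  python3 tg.py .6413 .032 .15 15.5 25 .0|tail -3
```

```text
t 46.0 pos [0.5792 0.1187 0.141 ] q [-0.39  0.67  1.78  0.91  1.1  -0.78] F [0.1 0.  0.5] gap 1.00
 shift mm [-70.9  79.2 -30.3]  turn deg [-24.47 -40.81  58.78]
 after turn, shift mm [ 36.7 100.1  29. ]
 G now [0.5733 0.0923 0.1677] grip 0.0 tau6 [-0.29  0.07 -0.03]
 shift mm [-63.1  93.4 -27.4]  turn deg [-35.91 -18.39  51.1 ]
 after turn, shift mm [ 37.1 100.1  45.4]
 G now [0.5733 0.0923 0.1677] grip 0.0 tau6 [-0.29  0.07 -0.03]
```

Emit:
{"api": "servo_tool", "payload": {"rows": [[[0,0,0,0.02,0,-0.02,1],[0,0,0,0.02,0,-0.02,1],[-2.04,-3.4,4.9,0,0,0,1],[-2.04,-3.4,4.9,0,0,0,1],[-2.04,-3.4,4.9,0,0,0,1],[-2.04,-3.4,4.9,0,0,0,1],[-2.04,-3.4,4.9,0,0,0,1],[-2.04,-3.4,4.9,0,0,0,1]]]}}

```text
t: 46.65
tcp_pos: [0.5772, 0.1205, 0.1957]
tool_rot: [0.904, 0.377, 0.157, -0.129]
force: [-0.3, -0.2, -0.1]
finger_gap: 0.997
gripper_force: 0.0
```

Emit:
{"api": "servo_tool", "payload": {"rows": [[[-2.04,-3.4,4.9,0,0,0,1],[-2.04,-3.4,4.9,0,0,0,1],[-2.04,-3.4,4.9,0,0,0,1],[-2.04,-3.4,4.9,0,0,0,1],[-2.04,-3.4,4.9,0,0,0,1],[-2.04,-3.4,4.9,0,0,0,1],[0,0,0,0,0,0,1],[0,0,0,0,0,0,1]]]}}

```text
t: 47.32
tcp_pos: [0.578, 0.1209, 0.1953]
tool_rot: [0.99, 0.144, 0.002, -0.004]
force: [-0.7, 0.1, -0.4]
finger_gap: 1.003
gripper_force: 0.0
```

Emit:
{"api": "servo_tool", "payload": {"rows": [[[0,0,0,0,0,0,1],[0,0,0,0,0,0,1],[0,0,0,0,0,0,1]]]}}

```text
t: 47.57
tcp_pos: [0.5781, 0.1185, 0.1966]
tool_rot: [0.99, 0.141, 0.002, -0.004]
force: [-0.4, -0.3, -0.1]
finger_gap: 1.002
gripper_force: 0.0
```

```bash
python3 tg.py .6413 .032 .15 15.5 0 .0
```

```text
t 47.6 pos [0.5781 0.1185 0.1966] q [0.01 0.5  1.54 0.01 1.1  1.29] F [-0.4 -0.3 -0.1] gap 1.00
 shift mm [ 36.1 101.2  84.1]  turn deg [-0.37 -0.32  0.69]
 after turn, shift mm [ 37.7 100.2  84.6]
 G now [0.578  0.1182 0.2346] grip 0.0 tau6 [-0.04 -0.03  0.04]
```

Emit:
{"api": "servo_tool", "payload": {"rows": [[[0,0,0.5,-0.01,0.033,0,1],[0,0,0,-0.01,0.033,0,1],[0,0,0,-0.01,0.033,0,1],[0,0,0,0,0,0,1],[0,0,0,0,0,0,1],[0,0,0,0,0,0,1]]]}}

```text
t: 48.07
tcp_pos: [0.5768, 0.0152, 0.1963]
tool_rot: [0.991, 0.136, 0.003, -0.004]
force: [-0.4, 1.0, -1.0]
finger_gap: 0.999
gripper_force: 0.0
```

```bash
python3 wt.py; python3 tg.py .6413 .032 .15 15.5 25 .0
python3 - <<'E'
from h import *
im=cv2.imread("pics/wt.png");h=cv2.cvtColor(im,cv2.COLOR_BGR2HSV)
w=((h[...,2]<45)).astype(np.uint8);w[290:]=0
k,l,st,ce=cv2.connectedComponentsWithStats(w)
c=manip.camera_info("wrist")
for j in range(1,k):
  if st[j,4]>300: print("dark",st[j],np.round(ce[j]),np.round(p2w("wrist",ce[j],.04,c),3))
E
```

```text
tinA/B predicted px [ 70.28198465 100.53432005] [326.15033995 112.00204167]
[ 286   43   76  127 9277] rect [323. 106.] [126.  75.] world centre [0.653  0.0369] edges [(0.05, -74.5), (0.084, -163.1)]
[   0   55   82  110 3496] rect [ 32. 110.] [96. 78.] world centre [0.5962 0.2326] edges [(0.056, -20.7), (0.061, -101.4)]
t 48.1 pos [0.5768 0.0159 0.1963] q [-0.17  0.48  1.58  0.01  1.08  1.12] F [0.2 1.1 0.1] gap 1.00
 shift mm [82.   2.5 81.2]  turn deg [-0.4  24.63  0.1 ]
 after turn, shift mm [ 40.7   1.7 108. ]
 G now [0.5766 0.0156 0.2343] grip 0.0 tau6 [-0.01 -0.05 -0.02]
dark [   0   84   55   52 2413] [ 24. 111.] [0.592 0.245 0.04 ]
dark [306 171  37  19 683] [324. 180.] [0.603 0.023 0.04 ]
```

Emit:
{"api": "servo_tool", "payload": {"rows": [[[0,6.2,0,0,0,0,1],[0,6.2,0,0,0,0,1],[0,6.2,0,0,0,0,1],[0,6,0,0,0,0,1],[0,0,0,0.01,0,0.03,1],[0,0,0,0.01,0,0.03,1],[0,0,0,0,0,0,1],[0,0,0,0,0,0,1]]]}}

```text
t: 48.78
tcp_pos: [0.6183, 0.0298, 0.1484]
tool_rot: [0.968, 0.134, 0.208, -0.033]
force: [0.3, 0.7, -0.2]
finger_gap: 0.999
gripper_force: 0.0
```

Emit:
{"api": "servo_tool", "payload": {"rows": [[[0,0,0,0,0,0,1],[0,0,0,0,0,0,1]]]}}

```text
t: 48.95
tcp_pos: [0.6186, 0.0288, 0.1509]
tool_rot: [0.968, 0.134, 0.21, -0.033]
force: [0.2, 0.2, 1.0]
finger_gap: 1.001
gripper_force: 0.0
```

```bash
python3 tg.py .643 .034 .038 15.7 25 .0
```

```text
t 49.0 pos [0.6186 0.0288 0.1509] q [-0.25  0.49  1.85  0.48  0.48  0.66] F [0.2 0.2 1. ] gap 1.00
 shift mm [-23.9   2.7 151. ]  turn deg [-0.4   0.43 -0.04]
 after turn, shift mm [-25.1   1.6 150.8]
 G now [0.6034 0.0243 0.1854] grip 0.0 tau6 [-0.01  0.21  0.05]
```

Emit:
{"api": "servo_tool", "payload": {"rows": [[[0,0,0,-0.024,0.0025,0,1],[0,0,0,0,0,0.035,1],[0,0,0,0,0,0.035,1],[0,0,0,0,0,0.03,1],[0,0,0,0,0,0.02,1],[0,0,0,0,0,0,1],[0,0,0,0,0,0,1],[0,0,0,0,0,0,1]]]}}

```text
t: 49.62
tcp_pos: [0.6462, 0.0341, 0.0324]
tool_rot: [0.968, 0.133, 0.211, -0.032]
force: [0.1, 0.6, 0.7]
finger_gap: 1.002
gripper_force: 0.0
```

```bash
python3 tg.py .643 .034 .038 15.7 25 .0
```

```text
t 49.6 pos [0.6462 0.0341 0.0324] q [-0.22  0.73  1.84  0.84  0.28  0.3 ] F [0.1 0.6 0.7] gap 1.00
 shift mm [-0.2 -0.6 31.6]  turn deg [-0.36  0.4  -0.08]
 after turn, shift mm [-0.4 -0.8 31.6]
 G now [0.631  0.0296 0.0669] grip 0.0 tau6 [-0.03  0.18 -0.06]
```

Emit:
{"api": "servo_tool", "payload": {"rows": [[[0,0,0,0,0,0.015,1],[0,0,0,0,-0.0006,0.01,1],[0,0,0,0,0,0.005,1],[0,0,0,0,0,0,1],[0,0,0,0,0,0,1],[0,0,0,0,0,0,1]]]}}

```text
t: 50.12
tcp_pos: [0.658, 0.0381, 0.0046]
tool_rot: [0.968, 0.133, 0.21, -0.032]
force: [-0.2, 0.3, 0.0]
finger_gap: 0.998
gripper_force: 0.0
```

Emit:
{"api": "servo_tool", "payload": {"rows": [[[0,0,0,0,0,0,0.4],[0,0,0,0,0,0,0.2],[0,0,0,0,0,0,0],[0,0,0,0,0,0,-0.2],[0,0,0,0,0,0,-0.2],[0,0,0,0,0,0,-0.2],[0,0,0,0,0,0,-0.2]]]}}

```text
t: 50.7
tcp_pos: [0.6578, 0.0383, 0.0039]
tool_rot: [0.968, 0.133, 0.21, -0.032]
force: [-2.9, -0.1, 5.1]
finger_gap: 0.579
gripper_force: 47.4
```

```bash
python3 tg.py .643 .034 .038 15.7 25 .0
```

```text
t 50.7 pos [0.6578 0.0383 0.0039] q [-0.21  0.79  1.81  0.93  0.25  0.22] F [-2.9 -0.1  5.1] gap 0.58
 shift mm [0.5 0.1 0.6]  turn deg [-0.39  0.47 -0.1 ]
 after turn, shift mm [0.5 0.1 0.6]
 G now [0.6426 0.0338 0.0385] grip 47.4 tau6 [-0.08  0.17 -0.01]
```

Emit:
{"api": "servo_tool", "payload": {"rows": [[[0,0,0,0.004,0,-0.009,-0.2],[0,0,0,0.0115,0,-0.025,-0.2],[0,0,0,0.0125,0,-0.0273,-0.2],[0,0,0,0.0125,0,-0.0273,-0.2],[0,-5,0,0,0,0,-0.2],[0,-6,0,0,0,0,-0.2],[0,-6,0,0,0,0,-0.2],[0,-6,0,0,0,0,-0.2]]]}}

```text
t: 51.37
tcp_pos: [0.6576, 0.038, 0.1015]
tool_rot: [0.99, 0.137, 0.017, -0.006]
force: [1.3, 0.8, -2.2]
finger_gap: 0.58
gripper_force: 47.3
```

Emit:
{"api": "servo_tool", "payload": {"rows": [[[0,-6,0,0,0,0,-0.2],[0,-6,0,0,0,0,-0.2],[0,-6,0,0,0,0,-0.2],[0,-6,0,0,0,0,-0.2],[0,-6,0,0,0,0,-0.2],[0,-6,0,0,0,0,-0.2],[0,0,0,0,0,0,-0.2],[0,0,0,0,0,0,-0.2]]]}}

```text
t: 52.03
tcp_pos: [0.6574, 0.0391, 0.0969]
tool_rot: [0.947, 0.134, -0.289, 0.035]
force: [-0.8, -1.3, -1.4]
finger_gap: 0.581
gripper_force: 47.3
```

```bash
python3 tg.py .650 .038 .075 15.7 -65.4 .0
```

```text
t 52.0 pos [0.6574 0.0391 0.0969] q [-0.03  0.99  0.91 -0.17  1.8   1.27] F [-0.8 -1.3 -1.4] gap 0.58
 shift mm [-13.8  -0.7  54.7]  turn deg [ -0.27 -31.52   0.64]
 after turn, shift mm [16.8 -1.  53.9]
 G now [0.6779 0.0445 0.1284] grip 47.3 tau6 [ 0.15 -0.43 -0.04]
```

Emit:
{"api": "servo_tool", "payload": {"rows": [[[0,-6.3,0,-0.012,0,0.015,-0.2],[0,-6.3,0,0,0,0.005,-0.2],[0,-6.3,0,0,0,0,-0.2],[0,-6.3,0,0,0,0,-0.2],[0,-6.3,0,0,0,0,-0.2],[0,0,0,0,0,0,-0.2],[0,0,0,0,0,0,-0.2],[0,0,0,0,0,0,-0.2]]]}}

```text
t: 52.7
tcp_pos: [0.6376, 0.0324, 0.0926]
tool_rot: [0.835, 0.119, -0.533, 0.07]
force: [-0.2, 0.4, -0.9]
finger_gap: 0.58
gripper_force: 47.4
```

```bash
python3 tg.py .650 .038 .070 15.7 -65.4 .0
```

```text
t 52.7 pos [0.6376 0.0324 0.0926] q [-0.    1.29  0.55 -0.37  2.39  1.17] F [-0.2  0.4 -0.9] gap 0.58
 shift mm [25.9 -1.8 35.4]  turn deg [-0.07 -0.42  0.54]
 after turn, shift mm [26.2 -2.1 35.2]
 G now [0.6708 0.0416 0.1087] grip 47.4 tau6 [ 0.16 -0.65  0.01]
```

Emit:
{"api": "servo_tool", "payload": {"rows": [[[0,-0.4,0.5,0.009,-0.0006,0.012,-0.2],[0,0,0,0.009,-0.0006,0.012,-0.2],[0,0,0,0.008,-0.0006,0.011,-0.2],[0,0,0,0,0,0,-0.2],[0,0,0,0,0,0,-0.2],[0,0,0,0,0,0,-0.2]]]}}

```text
t: 53.2
tcp_pos: [0.6181, 0.0288, 0.0562]
tool_rot: [0.834, 0.115, -0.534, 0.073]
force: [-0.7, 0.4, -1.2]
finger_gap: 0.581
gripper_force: 47.4
```

```bash
python3 tg.py .650 .038 .060 15.7 -65.4 .0
```

```text
t 53.2 pos [0.6181 0.0288 0.0562] q [-0.01  1.3   0.63 -0.34  2.31  1.22] F [-0.7  0.4 -1.2] gap 0.58
 shift mm [10.3 -0.2  6.3]  turn deg [-0.05 -0.12 -0.02]
 after turn, shift mm [10.3 -0.2  6.3]
 G now [0.6514 0.0381 0.0721] grip 47.4 tau6 [ 0.19 -0.67  0.03]
```

Lower to contact.

Emit:
{"api": "servo_tool", "payload": {"rows": [[[0,0,0,0.0045,0,0.002,-0.2],[0,0,0,0.0036,0,0.0017,-0.2],[0,0,0,0,0,0,-0.2],[0,0,0,0,0,0,-0.2]]]}}

```text
t: 53.53
tcp_pos: [0.6165, 0.029, 0.0435]
tool_rot: [0.832, 0.115, -0.537, 0.073]
force: [0.3, 0.3, -2.1]
finger_gap: 0.579
gripper_force: 47.4
```

Emit:
{"api": "servo_tool", "payload": {"rows": [[[0,0,0,0.0018,0,0.0008,-0.2],[0,0,0,0,0,0,-0.2],[0,0,0,0,0,0,-0.2]]]}}

```text
t: 53.78
tcp_pos: [0.6166, 0.029, 0.0417]
tool_rot: [0.833, 0.115, -0.537, 0.073]
force: [-0.6, -0.9, -2.0]
finger_gap: 0.578
gripper_force: 47.4
```

Emit:
{"api": "servo_tool", "payload": {"rows": [[[0,0,0,0.0018,0,0.0008,-0.2],[0,0,0,0,0,0,-0.2],[0,0,0,0,0,0,-0.2]]]}}

```text
t: 54.03
tcp_pos: [0.6168, 0.029, 0.0404]
tool_rot: [0.833, 0.115, -0.537, 0.073]
force: [0.4, 1.1, 0.9]
finger_gap: 0.579
gripper_force: 47.5
```

Emit:
{"api": "servo_tool", "payload": {"rows": [[[0,0,0,0.0014,0,0.0006,-0.2],[0,0,0,0,0,0,-0.2],[0,0,0,0,0,0,-0.2]]]}}

```text
t: 54.28
tcp_pos: [0.6168, 0.029, 0.0404]
tool_rot: [0.832, 0.114, -0.537, 0.073]
force: [0.1, -0.1, 4.7]
finger_gap: 0.583
gripper_force: 47.8
```

```bash
python3 tg.py .650 .038 .060 15.7 -65.4 .0
```

```text
t 54.3 pos [0.6168 0.029  0.0404] q [-0.01  1.32  0.62 -0.34  2.3   1.22] F [ 0.1 -0.1  4.7] gap 0.58
 shift mm [-3.5  0.4 -1.4]  turn deg [-0.09  0.29  0.01]
 after turn, shift mm [-3.5  0.4 -1.5]
 G now [0.6501 0.0384 0.0561] grip 47.8 tau6 [-0.08  0.22  0.02]
```

Emit:
{"api": "servo_tool", "payload": {"rows": [[[0,0,0,-0.0006,0,-0.0003,-0.2],[0,0,0,0,0,0,0.1],[0,0,0,0,0,0,0.25],[0,0,0,0,0,0,0.5],[0,0,0,0,0,0,1],[0,0,0,0,0,0,1],[0,0,0,0,0,0,1],[0,0,0,0,0,0,1]]]}}

```text
t: 54.95
tcp_pos: [0.6167, 0.029, 0.0388]
tool_rot: [0.833, 0.115, -0.537, 0.073]
force: [-0.9, 0.1, -0.1]
finger_gap: 0.999
gripper_force: 0.0
```

Emit:
{"api": "servo_tool", "payload": {"rows": [[[0,0,0,0,0,-0.015,1],[0,0,0,0,0,-0.02,1],[0,0,0,0,0,-0.02,1],[0,0,0,0,0,-0.01,1],[0,0,0,0,0,0,1],[0,0,0,0,0,0,1]]]}}

```text
t: 55.45
tcp_pos: [0.6738, 0.045, 0.0654]
tool_rot: [0.833, 0.115, -0.537, 0.073]
force: [-0.6, 0.3, -0.3]
finger_gap: 0.998
gripper_force: 0.0
```

```bash
python3 tins.py|grep now; python3 tg.py .69 .05 .2 15.7 -45 .0
```

```text
now 227 [341.6 207.3] rect [340.1 206.1] [20.6 17.7] 76.0
now 254 [301.  219.2] rect [301.5 219.5] [ 5. 51.] 90.0
now 307 [202.9 251.1] rect [202.5 250.6] [21.8 21. ] 58.0
t 55.5 pos [0.6732 0.0448 0.0653] q [ 0.01  1.42  0.3  -0.41  2.52  1.12] F [ 0.5 -0.2  0.2] gap 1.00
 shift mm [-102.1   -0.6  -35.9]  turn deg [-0.09 20.67  0.08]
 after turn, shift mm [-82.9  -0.4 -69.7]
 G now [0.7066 0.0542 0.0809] grip 0.0 tau6 [ 0.13 -0.43 -0.04]
```

Emit:
{"api": "servo_tool", "payload": {"rows": [[[0,0,0,-0.03,0,-0.011,1],[0,0,0,-0.036,0,-0.013,1],[0,0,0,-0.036,0,-0.013,1],[0,7,0,0,0,0,1],[0,7,0,0,0,0,1],[0,7,0,0,0,0,1],[0,7,0,0,0,0,1],[0,7,0,0,0,0,1]]]}}

```text
t: 56.17
tcp_pos: [0.665, 0.0426, 0.1748]
tool_rot: [0.956, 0.131, -0.259, 0.035]
force: [-0.2, 0.8, -0.3]
finger_gap: 1.0
gripper_force: 0.0
```

Emit:
{"api": "servo_tool", "payload": {"rows": [[[0,7,0,0,0,0,1],[0,7,0,0,0,0,1],[0,7,0,0,0,0,1],[0,7,0,0,0,0,1],[0,0,0,0,0,-0.02,1],[0,0,0,0,0,0,1],[0,0,0,0,0,0,1]]]}}

```text
t: 56.75
tcp_pos: [0.6663, 0.0424, 0.1954]
tool_rot: [0.991, 0.136, -0.021, 0.002]
force: [0.5, -0.9, 0.2]
finger_gap: 1.0
gripper_force: 0.0
```

```bash
python3 tg.py .45 -.12 .25 15.7 0 .0
```

```text
t 56.8 pos [0.6663 0.0424 0.1954] q [-0.1   0.62  1.3  -0.02  1.26  1.21] F [ 0.5 -0.9  0.2] gap 1.00
 shift mm [-252.5   98.2   -5.7]  turn deg [-0.06  2.48 -0.09]
 after turn, shift mm [-252.2   97.8  -16.6]
 G now [0.6679 0.0428 0.2334] grip 0.0 tau6 [ 0.   -0.02 -0.03]
```

Emit:
{"api": "servo_tool", "payload": {"rows": [[[0,0,0,-0.036,0.014,-0.004,1],[0,0,0,-0.036,0.014,-0.004,1],[0,0,0,-0.036,0.014,-0.004,1],[0,0,0,-0.036,0.014,0,1],[0,0,0,-0.036,0.014,0,1],[0,0,0,-0.036,0.014,0,1],[0,0,0,-0.03,0.014,0,1],[0,0,0,0,0,0,1]]]}}

```text
t: 57.42
tcp_pos: [0.4534, -0.1204, 0.2167]
tool_rot: [0.991, 0.134, -0.025, 0.002]
force: [-0.6, -0.3, 0.2]
finger_gap: 1.001
gripper_force: 0.0
```

```bash
python3 tins.py
python3 - <<'E'
from h import *
a=cv2.imread("pics/topnow.png");b=manip.snapshot("scene")
o=np.zeros((600,800,3),np.uint8)
x=cv2.resize(a[165:315,175:375],(400,300),interpolation=cv2.INTER_CUBIC);o[:300,:400]=x
o[:300,400:]=cv2.resize(a[190:290,380:530],(400,267),interpolation=cv2.INTER_CUBIC).repeat(1,0)[:267] if 0 else cv2.resize(a[190:290,380:530],(400,300),interpolation=cv2.INTER_CUBIC)
o[300:,:400]=cv2.resize(b[150:310,230:443],(400,300),interpolation=cv2.INTER_CUBIC);o[300:,400:]=cv2.resize(b[270:420,100:300],(400,300),interpolation=cv2.INTER_CUBIC)
cv2.imwrite("pics/fin.png",o)
E
```

```text
ref 573 [339.3 204.9] rect [339.3 204.9] [31.  18.8] 74.1
ref 580 [293.8 221.3] rect [293.7 221.2] [31.4 18.7] 77.0
ref 306 [202.9 251.1] rect [202.5 250.6] [21.8 21. ] 58.0
now 254 [339.4 206.4] rect [339.5 206.2] [19.8 19. ] 74.7
now 289 [276.1 221.7] rect [276.1 221.2] [19.9 19.6] 13.0
now 310 [202.9 251.1] rect [202.5 250.6] [21.8 21. ] 58.0
changed px in lane 1650 [307.05757576 214.20606061]
```

View pics/fin.png

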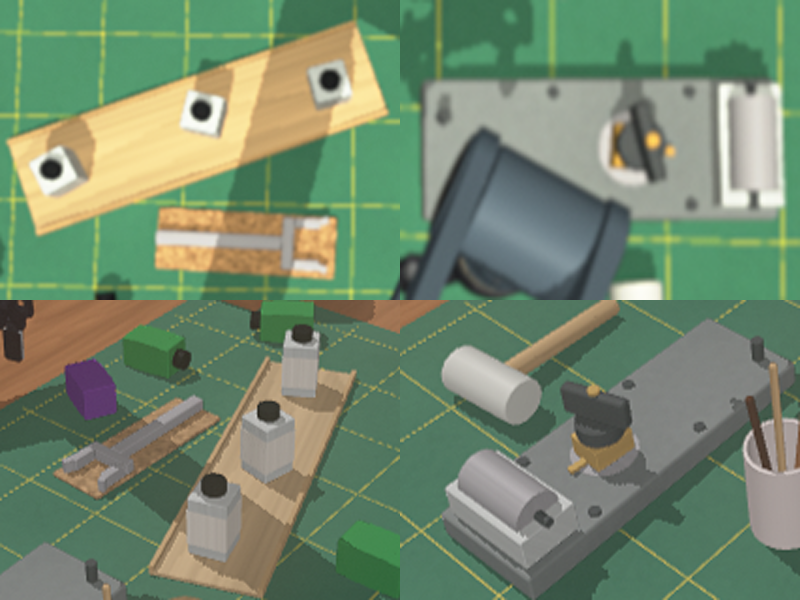

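The last view shows all three tins upright in the lane, the spanner along its cork pad, and the pointer unmoved at about (481,240) in the top image. The bystanders are untouched. I'll hand in.

```bash
python3 -c "
from station import manip
print(manip.sign_off())"
```

```text
the job is handed in; nothing more can be done
None
```

The job is handed in: the locknut is turned to its hard stop with the spanner fitted, the spanner is back along its pad, and all three tins stand in the lane; the pointer looks unmoved to about 1 px in the top view (roughly 0.06 rad).

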